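# Spot-test a sand core on the inclined V rest

## Task

Lay the small loose sand core lengthwise in the two notches of the sloping V rest and let go of it; it is brittle, so do not drop it or knock over the cores standing about. Then take the sprung hardness tester out of its wooden block and press its tip lightly onto the pencilled ring on top of the core, with the tester square to the sloping core (not plumb), until the tip is about half way in. Finish while holding it there, steady, with the tester still in the gripper and touching nothing but the core.

Things in the scene. Friction and masses are not known exactly. Their poses are not given: they have to be found in the camera images.
- core: The small sand core: a plain beige cylinder 75 mm long and 16 mm in diameter, 30 g, at first lying on the table. Its x axis is the cylinder's axis, which is level at first; the origin lies on the cylinder's skin (under the middle at first). It may be laid either way round and may roll about its axis.
- core_mid (a point): The middle of the small core, on its axis (8 mm inside the skin).
- core_mark (a point): The point on the small core's axis at the centre of the pencilled ring, a dark band 4 mm wide that runs all round the core 12 mm from its middle. The spot to press is the ring's uppermost line as the core lies in the rest: 8 mm from this point, along the rest's z axis. x as the core's.
- cradle: The fixed base of the V rest: a dark steel plate 120 x 74 x 12 mm on the table, with two pillars. Origin under its centre on the table; z up; the rest above it rises towards its x axis.
- vee: The sloping aluminium top of the V rest, fixed to the base. Origin: where the middle of the seated core's axis lies, 85 mm above the table over the centre of the base. x runs along the notches, 20 degrees uphill; y is level across them; z is square to the slope, 20 degrees from vertical, leaning over the low end.
- notch_low (a point): In the lower of two V-notched blocks, where the seated core's axis passes: x = -29.5 mm of the top. Its twin is at x = +29.5 mm. Notches of 90 degrees; each block is 11 mm thick along x, 38 mm wide, and rises 2 mm above the seated axis. Between them is a 48 mm gap for fingers; the plate under it is 32 mm below the axis. Axes as body vee.
- end_stop (a point): Inner face of the end stop at the low end, x = -41 mm of the top, at the height of the seated axis; the stop is 24 mm wide and rises 4 mm above the axis. A core laid centrally has 3.5 mm to spare from it, and stays by friction or slides down against it: both are right.
- tester: The hand hardness tester, 0.19 kg (may vary), plumb in the wooden block. z runs along it, away from the tip. Origin: on its axis, under its steel flange (34 mm wide, 8 mm thick, rests on the block). Above the flange a square ribbed grip, 26 x 26 mm, sides along x and y, from z = 8 to 52 mm, and a black cap to 62 mm. Below, a barrel of 18 mm diameter to z = -50 mm, then the sprung tip.
- tip (a point): The end of the tester's sprung round tip (a ball of 8 mm diameter on a 7 mm rod): on the tester's axis, at z = -66 mm when fully out; rides with the tip. z as the tester's.
- plunger (a joint): How far the sprung tip is pushed in, in m: 0 fully out, 0.012 at its stop, half way 0.006. The spring gives 0.8 N at the first touch and 0.4 N more per mm: 3.2 N half way.
- rack: The fixed wooden block, 66 x 66 x 80 mm high, with a plumb hole of about 23 mm from its top down through it, in which the tester stands. Origin under its centre on the table.
- coil_hose: A bystander, fixed and solid: the red coiled air hose, never moved. From the robot it runs away and to the left over the table, from x, y = 0.26, -0.05 m through 0.39, 0.06 (top 0.16 m high) and 0.47, 0.19 (0.17 m) to 0.59, 0.30 (0.31 m), about 0.06 m thick, and then up. Keep the gripper to its right.
- core_1: A bystander: standing sand core, 38 mm wide, 62 mm high, with a thick neck. Origin under its centre.
- core_3: A bystander: standing stepped sand core, 44 mm wide, 55 mm high. Origin under its centre.
- core_4: A bystander: standing plain cylindrical sand core, 28 mm wide, 78 mm high. Origin under its centre.
Mind the look-alikes: they are no part of the job. Several things look just like the core: the one meant starts farthest to the robot's right.

How it is judged:
By the outcome, as a careful person would: the job done as asked, in the order asked, and still so for the second after the job is handed in, while the arm keeps its last pose, push and grip.
It also fails if it takes over 50 s, if anything falls off the work surface, if the arm or the gripper's body presses on something with over 40 N, if the wrist force passes 120 N, or if a joint passes its speed limit or range.

## Robot

A 6-joint arm with a two-finger parallel gripper is mounted at the origin on the work surface; the furniture and walls round the work are solid. World frame = base frame: x ahead of the robot, y to its left, z up, the work surface at z = 0. Lengths are in m, angles in rad, forces in N, time in s.
With the tool pointing down it reaches from about 0.375 to 0.9 m from the base axis. Payload 3.1 kg.
Tool frame: the origin (TCP) lies between the finger pads; the fingertips stand 17 mm ahead of it and the grasp point (between the pads) lies 2 mm behind it (robot.nose_length is the distance from the TCP to the fingertips, in m); z points along the fingers, y is the line along which they close (so a half turn about z gives the same grasp; the last joint's range is limited). The gripper opens to 87 mm and grips with 3 to 60 N. Pads are 19 mm wide; open, the fingers measure 117 mm over their backs; the gripper's body (75 mm by 190 mm) begins 51 mm behind the grasp point.
Start: joints at [1.073, 0.527, 1.433, -0, 1.181, -0.178], TCP at [0.196, 0.593, 0.2] pointing down, gripper open.
Joint ranges: [-3.08, 3.08], [-0.75, 2.2], [0.22, 2.44], [-1.43, 4.57], [0, 2.65], [-2.85, 2.85]. Speed limits (rad/s): [2.79, 2.79, 3.14, 3.14, 3.14, 3.14].

## Interface

Orientations are given as a unit quaternion [x, y, z, w].
In Python, from rig import robot, cams gives the robot as it stands.
- The arm moves only by the shell command python3 -m pendant 'ROWS' [FORCE]. ROWS is JSON, a list of rows, each an object with "jaw": the opening, from 0 (shut) to 1 (fully open); "linear": the shift along the tool's x, y, z in cm, a list of three; "twist": the turn about the tool's z in degrees. A call has 1 to 12 rows; each row shifts and turns the commanded pose from where the row before left it, along the tool's axes as they then stand; what a row does not reach is not made up. A row lasts 1/12 s, in which the tool goes at most 41.7 mm and 7.16 degrees, less where a joint would pass 70% of its speed; a pose out of reach is approached as far as the arm can. A call is refused whole if a number of a shift passes 4.17 or a number of a turn 7.16, either way. A call with a gripper value outside its range is refused whole. The fingers move at their own pace and stop on an object; FORCE is the grip in N (left out, the last holds). Time passes only in rows, so rows that do not move let the fingers close. It gives the time, the measured TCP pose, the force, the opening and the grip force at its end, in the units of the state.
- robot.get_obs(): the state, without advancing time (a new reading comes with each control period).
- cams.camera(name): name is "scene" or "top" or "wrist"; returns a dict with "color" (420x560x3 uint8, blue, green, red), "depth" (420x560 float32, m along the optical axis (not along the pixel's ray), 0 where there is no reading), "fov_y" (degrees; the focal length in pixels is half the picture's height over the tangent of half this angle, whatever the lens; pixels are square), "cx", "cy" (the principal point, pixels), "view" (4x4, takes a point from world to camera coordinates). Camera axes: x right, y down, z forward; pixel columns grow to the right and rows downward; lengths in m; the calibration is good to about 2 mm. A picture is of the moment at which its call begins.
- robot.hand_in(): hands the job in; it is judged then, once.
The state is a dict: "time": time; "q": joint angles; "joint_velocities": joint speeds; "joint_torque": joint torques, N m; "position": TCP position; "tool_rot": TCP orientation; "ft_force": force on the tool from outside, world axes, zero at the start; "moment": the same for the moment, N m; "grip_width": finger opening in m; "grip_force": force on a finger pad.
Only numpy, scipy, OpenCV 4.12 (cv2) and the standard library are available. Lean on these libraries where they do the work, as an engineer would, in place of code of your own. Each camera call takes 0.05 s, during which the arm holds its last target. There are 200 camera calls.

## Working session

There is one attempt and no reset: what is moved stays moved. The work goes in short steps, Python scripts to look and compute and a shell command to move; the robot and the scene stay as the last step left them, time stands still between calls to the robot, and variables do not carry over. Pictures are saved under pics/ and viewed, at most 10 in all, crops included, and the job is handed in when it is done.

```bash
ls; mkdir -p pics; python3 - <<'E'
from rig import robot,cams
import cv2,numpy as np
print(robot.get_obs())
for n in ("scene","top"):
    c=cams.camera(n); cv2.imwrite(f"pics/{n}0.png",c["color"]); np.savez(f"pics/{n}0.npz",**c)
    print(n,c["fov_y"],c["cx"],c["cy"],c["view"].round(3).tolist())
E
```

```text
pics
{'time': 0.0, 'q': array([ 1.07247850e+00,  5.28476550e-01,  1.43387606e+00, -2.42816242e-07,
        1.18137354e+00, -1.78516613e-01]), 'joint_velocities': array([ 0.00121371,  0.00061724, -0.00102298,  0.00187106, -0.00136209,
       -0.00036164]), 'joint_torque': array([-5.86665665e-04, -4.40046072e+01, -1.76592368e+01,  6.32880698e-02,
        5.80169039e-02, -1.37685188e-04]), 'position': array([0.19609917, 0.59263912, 0.19937364]), 'tool_rot': array([ 1.59219944e-01,  9.87242560e-01, -1.00627984e-03, -3.54048253e-04]), 'ft_force': array([-0.05037372, -0.80355026, -0.30057845]), 'moment': array([-0.0211504 ,  0.02012047, -0.02815   ]), 'grip_force': 0.0, 'grip_width': 0.08677066034420798}
scene 57.968884283212006 277.34814796789993 207.21736842679292 [[0.898, 0.44, -0.008, -0.456], [0.309, -0.644, -0.699, -0.121], [-0.312, 0.626, -0.715, 1.209], [0.0, 0.0, 0.0, 1.0]]
top 48.413803496282156 284.50714846147656 211.21874649906067 [[-0.036, -0.999, -0.003, -0.016], [-0.976, 0.036, -0.216, 0.542], [0.216, -0.004, -0.976, 0.968], [0.0, 0.0, 0.0, 1.0]]
```

View pics/scene0.png

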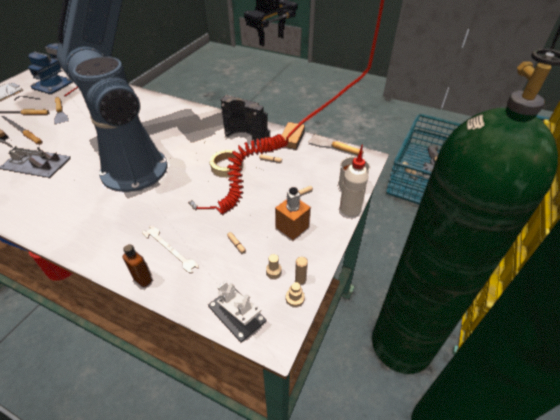

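View pics/top0.png

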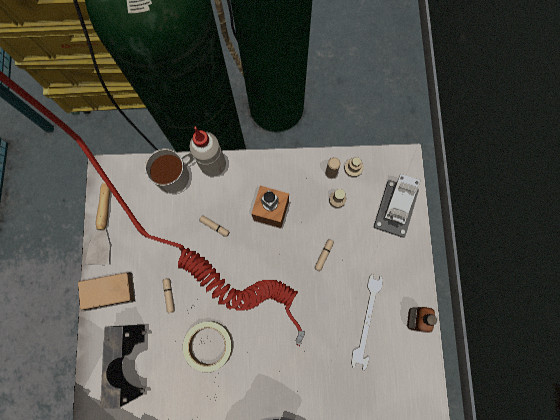

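In the top view, three things look like the core: (325,254), (214,225) and (168,295). Image right is the robot's right (-y), so (325,254) is the one meant. The rest is at (398,205), the tester at (269,203), and the standing cores are at (333,167), (353,166) and (338,198).

```bash
cat > h.py <<'E'
import numpy as np,cv2
def cloud(c):
    """HxWx3 world points from a camera dict"""
    d=np.asarray(c["depth"]); f=d.shape[0]/2/np.tan(np.radians(float(c["fov_y"]))/2)
    v,u=np.indices(d.shape)
    P=np.stack([(u-float(c["cx"]))/f*d,(v-float(c["cy"]))/f*d,d],-1)
    T=np.linalg.inv(c["view"]); P=P@T[:3,:3].T+T[:3,3]; P[d==0]=np.nan
    return P
E
python3 - <<'E'
from h import *
c=np.load("pics/top0.npz"); P=cloud(c); im=c["color"]
np.set_printoptions(precision=4,suppress=True)
for n,(u,v) in dict(core=(325,254),l2=(214,225),l3=(168,295),tcap=(269,198),c4=(333,160),c3=(353,161),c1=(339,193)).items(): print(n,P[v,u])
# core: points z between 5 and 20mm
w=P[225:285,300:350].reshape(-1,3); w=w[(w[:,2]>.008)&(w[:,2]<.03)]
m=w.mean(0);U=np.linalg.svd(w[:,:2]-m[:2],full_matrices=False)[2][0];s=(w[:,:2]-m[:2])@U
print("core",m,w[:,2].max(),U,np.degrees(np.arctan2(U[1],U[0])),s.min(),s.max())
def rect(name,box,z0,z1):
    a,b,cc,d=box; w=P[b:d,a:cc].reshape(-1,3); w=w[(w[:,2]>z0)&(w[:,2]<z1)]
    print(name,len(w),cv2.minAreaRect((w[:,:2]*1000).astype(np.float32)),np.median(w[:,2]))
rect("plate",(365,160,430,245),.007,.02)
rect("vee>.06",(365,160,430,245),.06,.12)
rect("rack",(245,175,300,235),.07,.084)
rect("flange",(245,175,300,235),.085,.1)
rect("cap",(245,175,300,235),.13,.16)
A=cv2.resize(im[225:285,290:360],None,fx=5,fy=5,interpolation=2)
B=cv2.resize(im[160:250,360:430],None,fx=5,fy=5,interpolation=2)
o=np.zeros((450,800,3),np.uint8);o[:300,:350]=A;o[:450,370:720]=B
cv2.imwrite("pics/crop1.png",o)
E
```

```text
core [ 0.449  -0.1238  0.0137]
l2 [0.5244 0.1257 0.0145]
l3 [0.3706 0.228  0.0143]
tcap [ 0.5506 -0.0053  0.1442]
c4 [ 0.6491 -0.1474  0.0765]
c3 [ 0.6527 -0.1952  0.0536]
c1 [ 0.5781 -0.1584  0.0578]
core [ 0.447 -0.121  0.014] 0.02018398860487247 [-0.8808  0.4734] 151.74473737962876 -0.03742524024382278 0.03624286743438978
plate 820 ((549.7357788085938, -293.82275390625), (74.34449768066406, 120.4151840209961), 69.28384399414062) 0.011276934426924345
vee>.06 473 ((557.0779418945312, -296.3218078613281), (45.21827697753906, 106.76951599121094), 69.3080062866211) 0.07010784816247195
rack 674 ((554.9351806640625, -4.8821563720703125), (66.16962432861328, 67.07122039794922), 72.16600799560547) 0.07933502967058759
flange 45 ((545.8974609375, -6.715227127075195), (15.670174598693848, 34.24357986450195), 6.4680047035217285) 0.08857932404916424
cap 137 ((554.6090698242188, -5.256170272827148), (25.031002044677734, 23.994781494140625), 49.6722526550293) 0.1398869474783535
```

View pics/crop1.png

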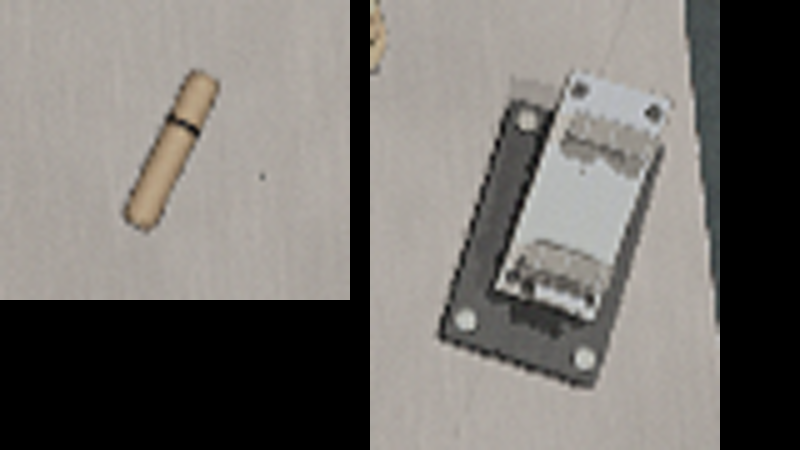

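The enlarged crop confirms it: the core at (325,254) lies free on the table, with its ring towards its upper (far) end. The rest is seen with both notches. Next I check which way the slope rises and work out the first moves.

```bash
cat >> h.py <<'E'
from scipy.spatial.transform import Rotation as Ro
def go(o,target,yaw=None):
    """shift in tool axes (cm) to a world target, from state o; yaw = wanted world angle (deg) of tool y"""
    R=Ro.from_quat(o["tool_rot"]).as_matrix()
    d=R.T@(np.array(target)-o["position"])*100
    y=np.degrees(np.arctan2(R[1,1],R[0,1]))
    print("t=%.2f"%o["time"],"pos",o["position"].round(4),"tool-y ang %.2f tilt %.2f"%(y,np.degrees(np.arccos(-R[2,2]))),"shift cm",d.round(2),"twist",None if yaw is None else round((y-yaw+90)%180-90,2))
E
python3 - <<'E'
from h import *
from rig import robot
c=np.load("pics/top0.npz"); P=cloud(c)
w=P[160:250,365:430].reshape(-1,3); w=w[(w[:,2]>.03)&(w[:,2]<.14)]
a=np.radians(-20.7);e=np.array([np.cos(a),np.sin(a)]);n=np.array([-e[1],e[0]])
D=w[:,:2]-[.5497,-.2938]; s=D@e*1000; t=D@n*1000; z=w[:,2]*1000
for lo in range(-60,60,5):
    k=(s>=lo)&(s<lo+5)
    if k.sum()>2: print(lo,k.sum(),"z",np.percentile(z[k],[5,50,95]).round(1),"t",t[k].min().round(1),t[k].max().round(1))
o=robot.get_obs()
go(o,[.38,.25,.35]); go(o,[.45,-.12,.35],61.7)
print(Ro.from_quat(o["tool_rot"]).as_matrix().round(3))
E
```

```text
-45 24 z [68.2 72.8 75.9] t -11.1 11.4
-40 28 z [33.  37.6 72.1] t -19.8 22.1
-35 42 z [35.  42.4 76.2] t -22.2 22.6
-30 76 z [38.5 63.4 75.9] t -21.4 23.1
-25 58 z [38.7 66.5 75.9] t -22.2 23.0
-20 20 z [42.  52.6 70.6] t -11.3 22.9
-15 22 z [41.6 46.8 52.3] t -21.9 22.4
-10 55 z [43.8 47.4 50.6] t -22.5 22.9
-5 46 z [44.3 49.  51.8] t -21.4 22.6
0 54 z [47.6 50.8 54.2] t -22.9 22.6
5 49 z [48.8 52.  55.9] t -23.7 23.2
10 57 z [51.3 54.4 56.7] t -23.1 22.9
15 47 z [52.9 56.6 59.8] t -22.8 22.8
20 51 z [54.9 58.6 93.7] t -22.2 22.0
25 103 z [56.9 63.  95.6] t -21.5 22.4
30 72 z [59.1 74.3 96.8] t -22.4 22.9
35 15 z [61.4 64.5 88.2] t -11.3 22.7
40 17 z [63.3 66.5 71.1] t -17.2 22.9
45 52 z [64.6 67.5 71.6] t -22.2 22.8
50 53 z [66.7 69.3 73.2] t -22.4 22.8
55 48 z [68.3 71.2 73.7] t -21.7 21.6
t=0.10 pos [0.1961 0.5927 0.1995] tool-y ang 71.68 tilt 0.11 shift cm [-28.22 -26.78 -15.01] twist None
t=0.10 pos [0.1961 0.5927 0.1995] tool-y ang 71.68 tilt 0.11 shift cm [-46.5  -59.7  -14.95] twist 9.98
[[-0.949  0.314 -0.001]
 [ 0.314  0.949 -0.002]
 [ 0.    -0.002 -1.   ]]
```

```bash
python3 -m pendant '[{"jaw":1,"linear":[-2.0,-1.9,-3.0],"twist":0},{"jaw":1,"linear":[-2.8,-2.7,-1.5],"twist":0},{"jaw":1,"linear":[-2.9,-2.8,-1.3],"twist":0},{"jaw":1,"linear":[-2.9,-2.8,-1.3],"twist":0},{"jaw":1,"linear":[-2.9,-2.8,-1.3],"twist":0},{"jaw":1,"linear":[-2.9,-2.8,-1.3],"twist":0},{"jaw":1,"linear":[-2.9,-2.8,-1.3],"twist":0},{"jaw":1,"linear":[-2.9,-2.8,-1.3],"twist":0},{"jaw":1,"linear":[-2.9,-2.8,-1.3],"twist":0},{"jaw":1,"linear":[-2.9,-2.6,-1.4],"twist":0}]'
python3 -m pendant '[{"jaw":0.6,"linear":[-1.9,-3.3,0],"twist":0},{"jaw":0.6,"linear":[-1.9,-3.3,0],"twist":0},{"jaw":0.6,"linear":[-1.9,-3.3,0],"twist":0},{"jaw":0.6,"linear":[-1.9,-3.3,0],"twist":0},{"jaw":0.6,"linear":[-1.9,-3.3,0],"twist":0},{"jaw":0.6,"linear":[-1.9,-3.3,0],"twist":0},{"jaw":0.6,"linear":[-1.9,-3.3,0],"twist":0},{"jaw":0.6,"linear":[-1.9,-3.3,0],"twist":0},{"jaw":0.6,"linear":[-1.9,-3.3,0],"twist":0},{"jaw":0.6,"linear":[-1.2,-3.2,0],"twist":0},{"jaw":0.6,"linear":[0,0,0],"twist":5},{"jaw":0.6,"linear":[0,0,0],"twist":5}]'
python3 - <<'E'
from h import *
from rig import robot
go(robot.get_obs(),[.447,-.121,.15],61.7)
E
```

```text
time: 0.93
position: [0.3755, 0.2529, 0.3491]
tool_rot: [0.159, 0.987, -0.0, -0.001]
ft_force: [1.3, 0.5, -0.1]
grip_width: 0.0869
grip_force: 0.0
time: 1.93
position: [0.446, -0.1171, 0.3481]
tool_rot: [0.249, 0.969, 0.0, -0.001]
ft_force: [-0.5, 0.4, -1.2]
grip_width: 0.0526
grip_force: 0.0
t=1.93 pos [ 0.446  -0.1171  0.3481] tool-y ang 61.19 tilt 0.09 shift cm [-0.31 -0.29 19.81] twist -0.51
```

```bash
python3 -m pendant '[{"jaw":0.6,"linear":[-0.3,-0.3,3],"twist":-0.5},{"jaw":0.6,"linear":[0,0,4],"twist":0},{"jaw":0.6,"linear":[0,0,4],"twist":0},{"jaw":0.6,"linear":[0,0,4],"twist":0},{"jaw":0.6,"linear":[0,0,2],"twist":0},{"jaw":0.6,"linear":[0,0,0],"twist":0},{"jaw":0.6,"linear":[0,0,0],"twist":0}]'
python3 - <<'E'
from h import *
from rig import robot,cams
c=cams.camera("wrist"); o=robot.get_obs(); cv2.imwrite("pics/w1.png",c["color"]); P=cloud(c)
np.set_printoptions(precision=4,suppress=True)
k=(P[...,2]>.008)&(P[...,2]<.025)&(abs(P[...,0]-.447)<.06)&(abs(P[...,1]+.121)<.06)
w=P[k]; m=w.mean(0);U=np.linalg.svd(w[:,:2]-m[:2],full_matrices=False)[2][0];s=(w[:,:2]-m[:2])@U
print(k.sum(),m,w[:,2].max(),np.degrees(np.arctan2(U[1],U[0])),s.min(),s.max())
print(cv2.minAreaRect((w[:,:2]*1000).astype(np.float32)))
n=np.median(P[200:,:,2]);print("table z",n)
go(o,[m[0],m[1],.021],61.7)
E
```

```text
time: 2.52
position: [0.4467, -0.1187, 0.1781]
tool_rot: [0.24, 0.971, 0.0, -0.001]
ft_force: [-0.1, 0.0, 1.1]
grip_width: 0.0523
grip_force: 0.0
984 [ 0.4471 -0.12    0.013 ] 0.016418312675394175 -28.430704314212985 -0.03542771243855693 0.039013908365851876
((448.8751220703125, -120.5617904663086), (15.171850204467773, 74.45603942871094), 61.708229064941406)
table z nan
t=2.57 pos [ 0.448  -0.1193  0.1795] tool-y ang 62.18 tilt 0.05 shift cm [ 0.06 -0.1  15.85] twist 0.48
```

View pics/w1.png

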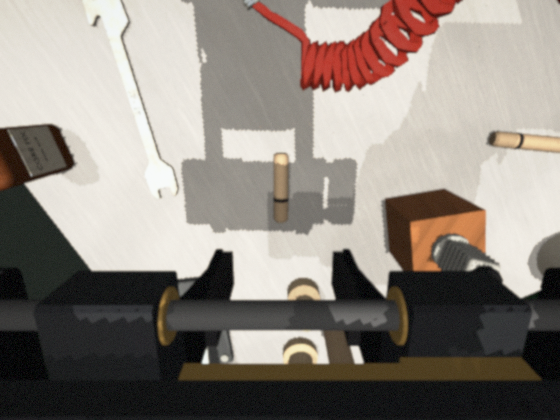

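The wrist view shows the core at (281,187) below and between the open fingers, its ring towards the far end. It is free of neighbours. I go down and grip lightly.

```bash
python3 -m pendant '[{"jaw":0.6,"linear":[-0.1,-0.1,4],"twist":0.3},{"jaw":0.6,"linear":[0,0,4],"twist":0},{"jaw":0.5,"linear":[0,0,4],"twist":0},{"jaw":0.45,"linear":[0,0,2],"twist":0},{"jaw":0.45,"linear":[0,0,1.0],"twist":0},{"jaw":0.45,"linear":[0,0,0],"twist":0},{"jaw":0.45,"linear":[0,0,0],"twist":0},{"jaw":0.45,"linear":[0,0,0],"twist":0}]' 5
python3 - <<'E'
from h import *
from rig import robot
go(robot.get_obs(),[.4489,-.1205,.0205],61.7)
E
```

```text
time: 3.23
position: [0.4497, -0.1213, 0.0306]
tool_rot: [0.243, 0.97, -0.001, 0.002]
ft_force: [-0.8, 0.3, 0.6]
grip_width: 0.0399
grip_force: 0.0
t=3.23 pos [ 0.4497 -0.1213  0.0306] tool-y ang 61.89 tilt 0.26 shift cm [0.11 0.03 1.01] twist 0.19
```

```bash
python3 -m pendant '[{"jaw":0.4,"linear":[0.1,0,0.5],"twist":0},{"jaw":0.35,"linear":[0,0,0.5],"twist":0},{"jaw":0.3,"linear":[0,0,0],"twist":0},{"jaw":0.25,"linear":[0,0,0],"twist":0},{"jaw":0.2,"linear":[0,0,0],"twist":0},{"jaw":0.15,"linear":[0,0,0],"twist":0},{"jaw":0.1,"linear":[0,0,0],"twist":0},{"jaw":0.1,"linear":[0,0,0],"twist":0},{"jaw":0.1,"linear":[0,0,0],"twist":0}]' 5
```

```text
time: 3.98
position: [0.4469, -0.1198, 0.0189]
tool_rot: [0.243, 0.97, -0.0, 0.0]
ft_force: [-0.1, -0.0, 0.5]
grip_width: 0.0095
grip_force: 0.0
```

```bash
python3 - <<'E'
from h import *
from rig import robot,cams
o=robot.get_obs();print(o["grip_width"],o["grip_force"])
c=cams.camera("wrist"); t=cams.camera("top");s=cams.camera("scene")
A=cv2.resize(t["color"][200:300,270:380],None,fx=3,fy=3,interpolation=2)
B=cv2.resize(s["color"][200:280,190:290],None,fx=3.3,fy=3.3,interpolation=2)
im=np.zeros((600,800,3),np.uint8);im[:300,:330]=A;im[:264,340:670]=B
W=cv2.resize(c["color"],(390,292));im[305:597,:390]=W;cv2.imwrite("pics/c2.png",im)
E
```

```text
0.009547343067240347 0.0
```

View pics/c2.png

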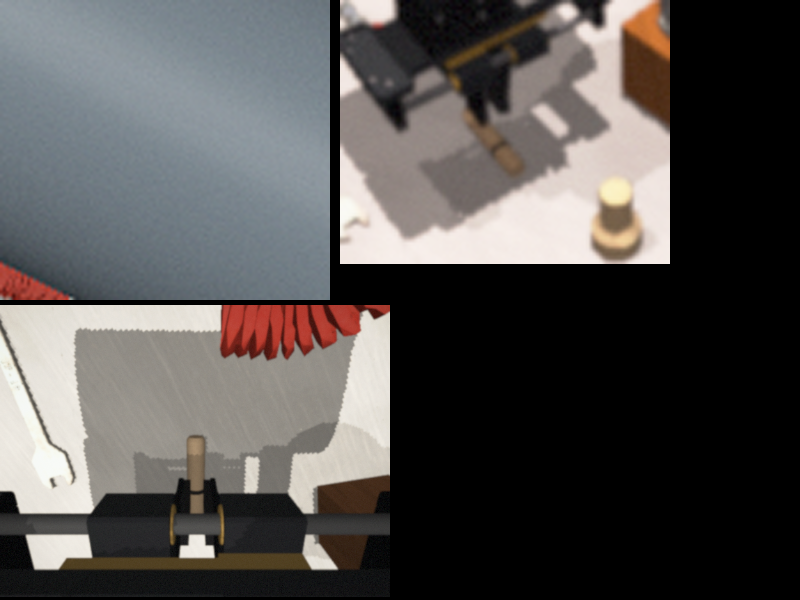

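```bash
python3 - <<'E'
from h import *
from rig import robot,cams
o=robot.get_obs(); c=cams.camera("wrist");s=cams.camera("scene"); P=cloud(c);S=cloud(s)
np.set_printoptions(precision=4,suppress=True)
for n,Q,cc in (("w",P,c),("s",S,s)):
    b=cc["color"].astype(int); 
    k=(Q[...,2]>.004)&(Q[...,2]<.03)&(abs(Q[...,0]-.447)<.06)&(abs(Q[...,1]+.121)<.06)&(b[...,2]-b[...,0]>25)
    w=Q[k]; print(n,k.sum())
    if k.sum()>5:
        print(cv2.minAreaRect((w[:,:2]*1000).astype(np.float32)),w[:,2].max())
go(o,[.4489,-.1205,.0205],61.7)
T=np.array(c["view"]);f=210/np.tan(np.radians(c["fov_y"])/2)
R=Ro.from_quat(o["tool_rot"]).as_matrix()
for q in ([0,0,0],[0,0,.017],[0,.008,.017],[0,-.008,.017]):
    p=T@np.r_[o["position"]+R@q,1]; print(q,p[0]/p[2]*f+c["cx"],p[1]/p[2]*f+c["cy"])
im=np.zeros((600,800,3),np.uint8)
im[:,:400]=cv2.resize(c["color"][170:350,220:340],(400,600),interpolation=2)
p=np.array(s["view"])@np.r_[o["position"],1];g=210/np.tan(np.radians(s["fov_y"])/2)
u,v=int(p[0]/p[2]*g+s["cx"]),int(p[1]/p[2]*g+s["cy"]);print(u,v)
im[:400,400:]=cv2.resize(s["color"][v-15:v+25,u-20:u+20],(400,400),interpolation=2)
cv2.imwrite("pics/c3.png",im)
E
```

```text
w 2212
((447.59197998046875, -120.63667297363281), (15.068991661071777, 71.86247253417969), 62.36854553222656) 0.01633238025924552
s 121
((449.38128662109375, -123.90166473388672), (16.00762367248535, 75.010498046875), 63.2327766418457) 0.01745975881207429
t=4.13 pos [ 0.4469 -0.1198  0.0189] tool-y ang 61.88 tilt 0.00 shift cm [-0.21  0.03 -0.16] twist 0.18
[0, 0, 0] 281.4323603669731 250.27924478412365
[0, 0, 0.017] 281.48410855463806 239.21760196703846
[0, 0.008, 0.017] 294.0042402029464 239.20389389800678
[0, -0.008, 0.017] 268.9637363064965 239.23131029949872
235 238
```

View pics/c3.png

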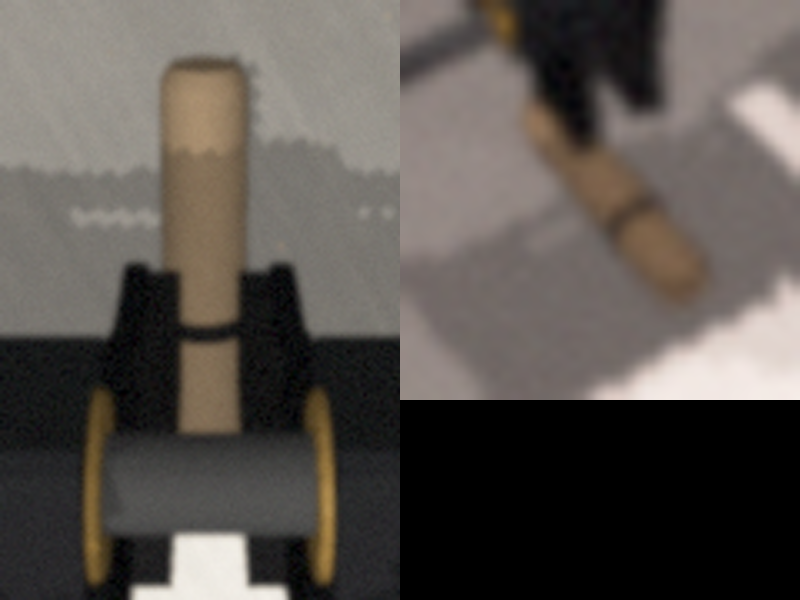

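```bash
python3 - <<'E'
from h import *
from rig import robot,cams
o=robot.get_obs(); c=cams.camera("wrist");P=cloud(c)
np.set_printoptions(precision=4,suppress=True)
print("nose",robot.nose_length,o["ft_force"],o["joint_torque"])
R=Ro.from_quat(o["tool_rot"]).as_matrix()
dark=c["color"].max(-1)<60
Q=(P-o["position"])@R
for v in range(244,272,4): print(v,[(u,(Q[v,u]*1000).round(0).tolist()) for u in (262,268,272,281,288,294,300) if dark[v,u] or u==281])
E
```

```text
nose 0.017 [-0.5086 -1.18   -0.0874] [  0.001  -36.6896  -5.1912  -0.0188   0.0766   0.    ]
244 [(281, [2.0, -0.0, 4.0])]
248 [(281, [-0.0, -0.0, 4.0])]
252 [(262, [11.0, -10.0, -26.0]), (268, [9.0, -7.0, -23.0]), (272, [9.0, -5.0, -23.0]), (281, [-3.0, -0.0, 4.0]), (294, [9.0, 7.0, -23.0]), (300, [9.0, 10.0, -22.0])]
256 [(262, [11.0, -10.0, -31.0]), (268, [10.0, -7.0, -28.0]), (272, [10.0, -5.0, -29.0]), (281, [nan, nan, nan]), (294, [10.0, 6.0, -29.0]), (300, [9.0, 9.0, -28.0])]
260 [(262, [11.0, -9.0, -36.0]), (268, [9.0, -7.0, -32.0]), (272, [9.0, -5.0, -31.0]), (281, [-9.0, -0.0, 4.0]), (294, [10.0, 6.0, -33.0]), (300, [9.0, 9.0, -32.0])]
264 [(262, [11.0, -9.0, -41.0]), (268, [10.0, -6.0, -37.0]), (272, [9.0, -4.0, -36.0]), (281, [-11.0, -0.0, 5.0]), (294, [9.0, 6.0, -37.0]), (300, [10.0, 9.0, -37.0])]
268 [(262, [11.0, -9.0, -44.0]), (268, [9.0, -6.0, -40.0]), (272, [10.0, -4.0, -41.0]), (281, [-14.0, -0.0, 4.0]), (288, [-15.0, 4.0, 6.0]), (294, [9.0, 6.0, -40.0]), (300, [9.0, 9.0, -40.0])]
```

```bash
python3 - <<'E'
from h import *
from rig import robot,cams
o=robot.get_obs(); c=cams.camera("wrist");P=cloud(c)
R=Ro.from_quat(o["tool_rot"]).as_matrix(); Q=(P-o["position"])@R*1000
for v in range(230,256,3): print(v,[(u,np.nan_to_num(Q[v,u]).astype(int).tolist(),int(c["color"][v,u].mean())) for u in (256,262,266,270,274,281)])
s=cams.camera("scene");S=(cloud(s)-o["position"])@R*1000
k=(abs(S[...,0])<15)&(abs(S[...,1])<22)&(s["color"].max(-1)<50)
print(k.sum(), np.percentile(S[k],[0,5,50,95,100],axis=0).astype(int))
E
```

```text
230 [(256, [4, -16, 21], 117), (262, [5, -12, 20], 117), (266, [5, -9, 20], 116), (270, [9, -6, 7], 88), (274, [11, -4, 4], 100), (281, [11, 0, 3], 109)]
233 [(256, [3, -16, 20], 140), (262, [2, -12, 21], 137), (266, [3, -9, 19], 121), (270, [8, -6, 6], 90), (274, [9, -4, 4], 103), (281, [9, 0, 4], 108)]
236 [(256, [0, -16, 21], 137), (262, [0, -12, 20], 133), (266, [1, -9, 19], 140), (270, [5, -6, 8], 90), (274, [0, 0, 0], 99), (281, [7, 0, 3], 112)]
239 [(256, [-1, -16, 20], 118), (262, [-1, -12, 20], 117), (266, [-1, -10, 20], 120), (270, [4, -6, 6], 85), (274, [4, -4, 5], 100), (281, [5, 0, 4], 108)]
242 [(256, [-3, -16, 20], 116), (262, [-2, -12, 19], 116), (266, [-3, -10, 21], 113), (270, [2, -6, 7], 87), (274, [3, -4, 5], 99), (281, [3, 0, 3], 108)]
245 [(256, [-5, -16, 19], 114), (262, [-5, -12, 20], 115), (266, [-4, -10, 19], 112), (270, [0, -7, 8], 85), (274, [1, -4, 5], 103), (281, [1, 0, 5], 107)]
248 [(256, [-7, -16, 19], 111), (262, [10, -10, -21], 83), (266, [-7, -10, 19], 114), (270, [-2, -7, 7], 87), (274, [0, -4, 5], 100), (281, [0, 0, 4], 110)]
251 [(256, [-9, -16, 20], 93), (262, [10, -9, -24], 5), (266, [9, -7, -21], 66), (270, [9, -5, -21], 53), (274, [9, -3, -21], 80), (281, [-2, 0, 3], 111)]
254 [(256, [-12, -16, 20], 74), (262, [10, -9, -28], 8), (266, [9, -7, -25], 20), (270, [9, -5, -25], 17), (274, [8, -3, -23], 70), (281, [-4, 0, 4], 111)]
116 [[ -14  -19 -150]
 [ -12  -15  -90]
 [  -9    4  -50]
 [   5   12  -30]
 [  10   21  -26]]
```

Both cameras' depth agrees. The fingertips really stand about 21 mm *behind* the reported TCP (at z≈0.04), not 17 mm ahead, so the fingers closed above the core. The core has not moved. I reopen, go down in steps and check.

```bash
cat >> h.py <<'E'
def tips(cams,o):
    """fingertip height (tool z, mm) and pad x,y extents as the scene camera sees them"""
    s=cams.camera("scene");R=Ro.from_quat(o["tool_rot"]).as_matrix();S=(cloud(s)-o["position"])@R*1000
    k=(abs(S[...,0])<14)&(abs(S[...,1])<45)&(s["color"].max(-1)<50)&(S[...,2]>-60)&(S[...,2]<40)
    print("tip z mm",np.percentile(S[k][:,2],[90,95,98,100]).round(1))
E
python3 -m pendant '[{"jaw":0.45,"linear":[0,0,0],"twist":0},{"jaw":0.45,"linear":[0,0,0],"twist":0},{"jaw":0.45,"linear":[0,0,0],"twist":0},{"jaw":0.45,"linear":[0,0,0],"twist":0},{"jaw":0.45,"linear":[0,0,0],"twist":0},{"jaw":0.45,"linear":[-0.1,0,0.8],"twist":0},{"jaw":0.45,"linear":[0,0,0.8],"twist":0},{"jaw":0.45,"linear":[0,0,0.4],"twist":0},{"jaw":0.45,"linear":[0,0,0],"twist":0},{"jaw":0.45,"linear":[0,0,0],"twist":0}]'
python3 - <<'E'
from h import *
from rig import robot,cams
o=robot.get_obs();go(o,[.4489,-.1205,-.018],61.7);tips(cams,o)
E
```

```text
time: 5.22
position: [0.4473, -0.1201, -0.0018]
tool_rot: [0.243, 0.97, 0.0, -0.001]
ft_force: [-0.3, -0.1, -0.1]
grip_width: 0.0392
grip_force: 0.0
t=5.22 pos [ 0.4473 -0.1201 -0.0018] tool-y ang 61.87 tilt 0.10 shift cm [-0.17  0.04  1.62] twist 0.17
tip z mm [-31.5 -30.1 -28.8 -28. ]
```

```bash
python3 -m pendant '[{"jaw":0.45,"linear":[-0.1,0,0.5],"twist":0},{"jaw":0.45,"linear":[0,0,0.5],"twist":0},{"jaw":0.45,"linear":[0,0,0.4],"twist":0},{"jaw":0.45,"linear":[0,0,0],"twist":0}]'
python3 - <<'E'
from h import *
from rig import robot,cams
o=robot.get_obs();go(o,[.4489,-.1205,-.018],61.7)
c=cams.camera("wrist");P=cloud(c);R=Ro.from_quat(o["tool_rot"]).as_matrix(); Q=(P-o["position"])@R*1000
k=(abs(Q[...,0])<13)&(abs(Q[...,1])<40)&(c["color"].max(-1)<40)&(Q[...,2]<25)
print("tip",np.percentile(Q[k][:,2],[90,98,100]).round(1), "world",(o["position"][2]*1000-np.percentile(Q[k][:,2],[90,98,100])).round(1))
E
```

```text
time: 5.6
position: [0.4483, -0.1206, -0.0159]
tool_rot: [0.243, 0.97, 0.0, -0.001]
ft_force: [-0.0, 0.5, 0.6]
grip_width: 0.0393
grip_force: 0.0
t=5.60 pos [ 0.4483 -0.1206 -0.0159] tool-y ang 61.88 tilt 0.07 shift cm [-0.05  0.04  0.21] twist 0.18
tip [-33.3 -26.4 -22.1] world [17.4 10.5  6.2]
```

```bash
python3 -m pendant '[{"jaw":0.4,"linear":[0,0,0.2],"twist":0},{"jaw":0.33,"linear":[0,0,0],"twist":0},{"jaw":0.27,"linear":[0,0,0],"twist":0},{"jaw":0.22,"linear":[0,0,0],"twist":0},{"jaw":0.17,"linear":[0,0,0],"twist":0},{"jaw":0.12,"linear":[0,0,0],"twist":0},{"jaw":0.05,"linear":[0,0,0],"twist":0},{"jaw":0.05,"linear":[0,0,0],"twist":0},{"jaw":0.05,"linear":[0,0,0],"twist":0}]' 6
```

```text
time: 6.4
position: [0.4488, -0.1208, -0.017]
tool_rot: [0.243, 0.97, -0.0, 0.0]
ft_force: [-0.5, -0.2, 0.9]
grip_width: 0.0158
grip_force: 6.0
```

Gripped: width 15.8 mm, 6 N. I lift and carry it over the rest.

```bash
python3 -m pendant '[{"jaw":0.05,"linear":[0,0,-1],"twist":0},{"jaw":0.05,"linear":[0,0,-2.5],"twist":0},{"jaw":0.05,"linear":[0,0,-3.5],"twist":0},{"jaw":0.05,"linear":[0,0,-3.5],"twist":0},{"jaw":0.05,"linear":[0,0,-3.5],"twist":0},{"jaw":0.05,"linear":[-1.5,-1,-2],"twist":0},{"jaw":0.05,"linear":[-2.5,-1.5,0],"twist":0},{"jaw":0.05,"linear":[-2.5,-1.5,0],"twist":0},{"jaw":0.05,"linear":[-2.5,-1.5,0],"twist":0},{"jaw":0.05,"linear":[-2.5,-1.5,0],"twist":0},{"jaw":0.05,"linear":[-2.5,-1.5,0],"twist":0},{"jaw":0.05,"linear":[-2.0,-1.2,0],"twist":0}]'
python3 -m pendant '[{"jaw":0.05,"linear":[-1,-0.9,0],"twist":0},{"jaw":0.05,"linear":[0,0,0],"twist":-3.7},{"jaw":0.05,"linear":[0,0,0],"twist":-3.7},{"jaw":0.05,"linear":[0,0,0],"twist":0},{"jaw":0.05,"linear":[0,0,0],"twist":0}]'
python3 - <<'E'
from h import *
from rig import robot,cams
o=robot.get_obs();c=cams.camera("wrist");P=cloud(c);go(o,[.5511,-.2943,.06],69.3)
cv2.imwrite("pics/w3.png",c["color"])
def rect(name,z0,z1):
    w=P[(P[...,2]>z0)&(P[...,2]<z1)&(abs(P[...,0]-.55)<.1)&(abs(P[...,1]+.294)<.1)]; w=w[~np.isnan(w[:,0])]
    print(name,len(w),cv2.minAreaRect((w[:,:2]*1000).astype(np.float32)))
rect("plate",.007,.018); rect("top",.03,.11)
R=Ro.from_quat(o["tool_rot"]).as_matrix();Q=(P-o["position"])@R*1000
b=c["color"].astype(int);k=(abs(Q[...,0])<60)&(abs(Q[...,1])<12)&(Q[...,2]<-10)&(Q[...,2]>-40)&(b[...,2]-b[...,0]>25)
print("core in tool",np.percentile(Q[k],[0,2,50,98,100],axis=0).round(1).tolist())
t=cams.camera("top");P=cloud(t);rect("plate top cam",.007,.018)
E
```

```text
time: 7.4
position: [0.5448, -0.2836, 0.1437]
tool_rot: [0.243, 0.97, -0.0, 0.001]
ft_force: [-0.2, -0.7, 0.3]
grip_width: 0.0161
grip_force: 6.0
time: 7.82
position: [0.5482, -0.2941, 0.1431]
tool_rot: [0.181, 0.984, 0.0, -0.0]
ft_force: [-0.2, -0.6, -0.8]
grip_width: 0.0156
grip_force: 6.0
t=7.82 pos [ 0.5482 -0.2941  0.1431] tool-y ang 69.18 tilt 0.03 shift cm [-0.28  0.08  8.31] twist -0.12
plate 4581 ((569.046875, -253.81103515625), (165.92335510253906, 122.44249725341797), 65.76043701171875)
top 3621 ((578.1395874023438, -247.3345947265625), (168.11766052246094, 83.57437896728516), 55.614845275878906)
core in tool [[-37.8, -7.1, -33.8], [-34.6, -6.8, -32.6], [14.3, 0.3, -30.6], [36.6, 7.6, -25.7], [37.1, 8.2, -20.9]]
plate top cam 2 ((614.6305541992188, -283.842041015625), (3.8055195808410645, 0.0), 110.76383972167969)
```

View pics/w3.png

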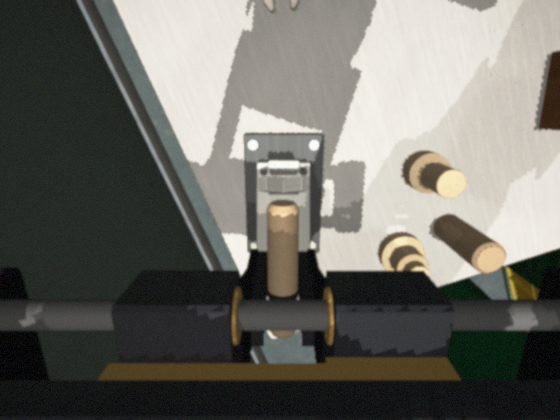

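The core hangs level and centred at (283,250), right over the rest, whose stop and low notch show at (285,165). I check the sideways alignment in the same view.

```bash
python3 - <<'E'
from h import *
from rig import robot,cams
o=robot.get_obs();c=cams.camera("wrist");P=cloud(c);R=Ro.from_quat(o["tool_rot"]).as_matrix();Q=(P-o["position"])@R*1000
go(o,[.5511,-.2943,.06],69.3)
def r(n,z0,z1,x0=-80,x1=80):
    k=(P[...,2]>z0)&(P[...,2]<z1)&(abs(Q[...,1])<42)&(Q[...,0]>x0)&(Q[...,0]<x1);w=Q[k]
    print(n,k.sum(),"x",np.percentile(w[:,0],[0,1,99,100]).round(1),"y",np.percentile(w[:,1],[0,1,99,100]).round(1),cv2.minAreaRect(w[:,:2].astype(np.float32)))
r("plate",.009,.016); r("plate end",.009,.016,40,70); r("stop",.060,.085,36,60);r("slope",.03,.05,0,60)
E
```

```text
t=7.92 pos [ 0.5484 -0.294   0.1432] tool-y ang 69.22 tilt 0.01 shift cm [-0.27  0.07  8.32] twist -0.08
plate 4101 x [-62.3 -55.7  56.6  56.8] y [-35.7 -35.1  37.6  38.1] ((-2.70977783203125, 1.238372802734375), (119.01705932617188, 73.72817993164062), 0.15174062550067902)
plate end 1480 x [40.2 40.3 56.7 56.8] y [-35.1 -34.6  37.2  38.1] ((48.492252349853516, 1.5104713439941406), (16.632089614868164, 73.22074127197266), 0.0713706985116005)
stop 250 x [36.3 36.5 41.9 42.1] y [-10.3 -10.3  13.2  13.3] ((39.26260757446289, 1.4899845123291016), (23.580589294433594, 5.7083001136779785), 89.47747802734375)
slope 1042 x [ 0.   0.3 34.3 34.6] y [-21.4 -21.3  23.6  23.7] ((17.302526473999023, 1.1139335632324219), (34.537574768066406, 45.034080505371094), 0.1807335764169693)
```

```bash
python3 -m pendant '[{"jaw":0.05,"linear":[-0.4,0.1,1],"twist":0},{"jaw":0.05,"linear":[0,0,2],"twist":0},{"jaw":0.05,"linear":[0,0,2],"twist":0},{"jaw":0.05,"linear":[0,0,1],"twist":0},{"jaw":0.05,"linear":[0,0,0.4],"twist":0},{"jaw":0.05,"linear":[0,0,0],"twist":0},{"jaw":0.05,"linear":[0,0,0],"twist":0}]' 4
python3 -m pendant '[{"jaw":0.05,"linear":[0,0,0.15],"twist":0},{"jaw":0.05,"linear":[0,0,0.15],"twist":0},{"jaw":0.05,"linear":[0,0,0.15],"twist":0},{"jaw":0.05,"linear":[0,0,0.15],"twist":0},{"jaw":0.05,"linear":[0,0,0.15],"twist":0},{"jaw":0.05,"linear":[0,0,0.15],"twist":0},{"jaw":0.05,"linear":[0,0,0],"twist":0}]' 3
```

```text
time: 8.55
position: [0.5531, -0.2951, 0.0791]
tool_rot: [0.18, 0.984, -0.0, 0.0]
ft_force: [0.4, 0.8, -0.6]
grip_width: 0.0155
grip_force: 4.0
time: 9.13
position: [0.5526, -0.2949, 0.0697]
tool_rot: [0.18, 0.984, -0.0, -0.0]
ft_force: [0.3, -0.2, 0.5]
grip_width: 0.0156
grip_force: 3.0
```

```bash
python3 -m pendant '[{"jaw":0.05,"linear":[0,0,0.15],"twist":0},{"jaw":0.05,"linear":[0,0,0.15],"twist":0},{"jaw":0.05,"linear":[0,0,0.15],"twist":0},{"jaw":0.05,"linear":[0,0,0.15],"twist":0},{"jaw":0.05,"linear":[0,0,0.15],"twist":0},{"jaw":0.05,"linear":[0,0,0.1],"twist":0},{"jaw":0.05,"linear":[0,0,0],"twist":0}]' 3
python3 - <<'E'
from h import *
from rig import robot,cams
o=robot.get_obs();R=Ro.from_quat(o["tool_rot"]).as_matrix();np.set_printoptions(precision=1,suppress=True)
print(o["position"],o["ft_force"])
for n in("wrist","scene"):
    c=cams.camera(n);Q=(cloud(c)-o["position"])@R*1000;b=c["color"].astype(int)
    k=(abs(Q[...,0])<50)&(abs(Q[...,1])<12)&(Q[...,2]<0)&(Q[...,2]>-55)&(b[...,2]-b[...,0]>25);w=Q[k]
    if n=="scene": cv2.imwrite("pics/s4.png",cv2.resize(c["color"][265:345,190:290],None,fx=6,fy=6,interpolation=2))
    m=np.median(w,0);print(n,len(w),m,np.percentile(w,[1,99],axis=0).tolist())
    if len(w)>20: print("slope",np.degrees(np.arctan(np.polyfit(w[:,0],w[:,2],1)[0])))
E
```

```text
time: 9.72
position: [0.5528, -0.295, 0.0611]
tool_rot: [0.18, 0.984, -0.0, 0.0]
ft_force: [0.6, 0.1, -0.4]
grip_width: 0.016
grip_force: 3.0
[ 0.6 -0.3  0.1] [ 0.6  0.1 -0.4]
wrist 3152 [ 10.5   0.3 -27.4] [[-33.21142151836285, -6.899366395363003, -42.452578748001855], [35.924331104573405, 8.044115231776233, -16.929795317842714]]
slope 18.49862700338121
scene 101 [-24.4  -2.9 -37.6] [[-36.13217303730046, -8.964184695796767, -43.38820548226125], [-3.160952685460327, 5.007985279376091, -30.67060122846167]]
slope 6.98658329607321
```

View pics/s4.png

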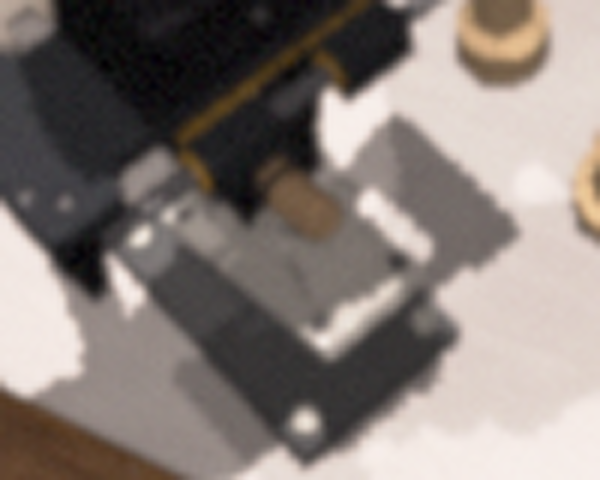

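The core lies in the notches, uphill end at (320,215), tilted about 18.5°: nearly seated. I lower it a little more.

```bash
python3 -m pendant '[{"jaw":0.05,"linear":[0,0,0.1],"twist":0},{"jaw":0.05,"linear":[0,0,0.1],"twist":0},{"jaw":0.05,"linear":[0,0,0.05],"twist":0},{"jaw":0.05,"linear":[0,0,0],"twist":0}]' 3
python3 - <<'E'
from h import *
from rig import robot,cams
o=robot.get_obs();R=Ro.from_quat(o["tool_rot"]).as_matrix();np.set_printoptions(precision=4,suppress=True)
c=cams.camera("wrist");Q=(cloud(c)-o["position"])@R*1000;b=c["color"].astype(int)
k=(abs(Q[...,0])<50)&(abs(Q[...,1])<3)&(Q[...,2]<0)&(Q[...,2]>-55)&(b[...,2]-b[...,0]>25);w=Q[k]
p=np.polyfit(w[:,0],w[:,2],1);print(len(w),"slope",np.degrees(np.arctan(p[0])),"top at x=0",p[1],"rms",np.std(w[:,2]-np.polyval(p,w[:,0])),w[:,0].min(),w[:,0].max())
print(o["position"],"axis height",o["position"][2]*1000-p[1]-8/np.cos(np.radians(20)),o["ft_force"])
E
```

```text
time: 10.15
position: [0.553, -0.2952, 0.0594]
tool_rot: [0.18, 0.984, -0.0, 0.0]
ft_force: [-0.2, -0.8, 4.1]
grip_width: 0.0157
grip_force: 3.0
1362 slope 19.833771912522543 top at x=0 -33.012747717531084 rms 0.7768183909411156 -34.68676476065839 36.76468747564978
[ 0.553  -0.2952  0.0594] axis height 83.87685016428341 [-0.1741 -0.7842  4.0707]
```

Slope 19.8°, with a light 4 N support: seated. I let go gently and rise.

```bash
python3 -m pendant '[{"jaw":0.19,"linear":[0,0,-0.05],"twist":0},{"jaw":0.22,"linear":[0,0,0],"twist":0},{"jaw":0.3,"linear":[0,0,0],"twist":0},{"jaw":0.4,"linear":[0,0,0],"twist":0},{"jaw":0.5,"linear":[0,0,0],"twist":0},{"jaw":0.5,"linear":[0,0,0],"twist":0},{"jaw":0.5,"linear":[0,0,-1],"twist":0},{"jaw":0.5,"linear":[0,0,-3],"twist":0},{"jaw":0.5,"linear":[0,0,-4],"twist":0},{"jaw":0.5,"linear":[0,0,-4],"twist":0},{"jaw":0.5,"linear":[0,0,0],"twist":0},{"jaw":0.5,"linear":[0,0,0],"twist":0}]' 3
python3 - <<'E'
from h import *
from rig import robot,cams
o=robot.get_obs();R=Ro.from_quat(o["tool_rot"]).as_matrix();np.set_printoptions(precision=4,suppress=True)
c=cams.camera("wrist");P=cloud(c);b=c["color"].astype(int)
a=np.radians(-20.75);e=np.array([np.cos(a),np.sin(a),0]);n=np.array([-e[1],e[0],0])
S=(P-[.5497,-.2938,0])@np.stack([e,n,[0,0,1]],1)*1000
k=(abs(S[...,0])<50)&(abs(S[...,1])<10)&(S[...,2]>60)&(S[...,2]<120)&(b[...,2]-b[...,0]>15);w=S[k]
y0=np.percentile(w[:,1],[2,50,98]);w=w[abs(w[:,1]-y0[1])<3]
p=np.polyfit(w[:,0],w[:,2],1);print(len(w),"slope",np.degrees(np.arctan(p[0])),"top z at s=0",p[1],"y",y0,"s",w[:,0].min(),w[:,0].max())
# ring: dark pixels within core strip
k=(abs(S[...,0])<45)&(abs(S[...,1]-y0[1])<4)&(S[...,2]>np.polyval(p,S[...,0])-6)&(c["color"].max(-1)<70)
print("ring s",k.sum(),np.percentile(S[k][:,0],[5,50,95]) if k.sum() else None, P[k].mean(0) if k.sum() else None)
cv2.imwrite("pics/w5.png",c["color"]); go(o,[.5546,-.0053,.2],72.2)
t=cams.camera("top");P=cloud(t)
E
```

```text
time: 11.2
position: [0.5546, -0.2962, 0.1834]
tool_rot: [0.18, 0.984, -0.002, 0.004]
ft_force: [-0.2, 0.5, -0.3]
grip_width: 0.0435
grip_force: 0.0
595 slope 20.13714718686804 top z at s=0 91.28009687622847 y [-7.4965  0.3549  8.1205] s -33.54360115171949 36.289398239995755
ring s 1891 [-27.7894 -20.6506 -19.4316] [ 0.5301 -0.286   0.3054]
t=11.20 pos [ 0.5546 -0.2962  0.1834] tool-y ang 69.28 tilt 0.46 shift cm [10.28 27.21 -1.8 ] twist -2.92
```

View pics/w5.png

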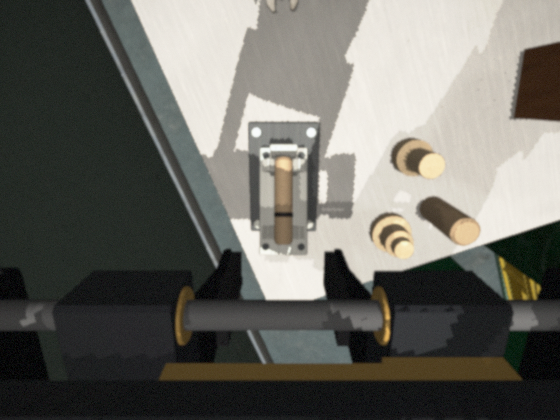

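The picture shows the core lying along both notches, with its ring at (284,214); the slope is 20.1° and it is centred within 0.4 mm. All the standing cores are upright. Next is the tester.

```bash
python3 - <<'E'
from h import *
from rig import robot,cams
c=cams.camera("wrist");P=cloud(c);np.set_printoptions(precision=4,suppress=True)
g=c["color"][190:240,284].mean(-1).astype(int);v=190+g.argmin();print(v,g.min())
p=np.nanmedian(P[v-1:v+2,281:288].reshape(-1,3),0);print("ring top",p)
E
python3 -m pendant '[{"jaw":0.5,"linear":[0.4,2.0,-0.6],"twist":0},{"jaw":0.6,"linear":[0.7,3.4,-0.6],"twist":0},{"jaw":0.6,"linear":[0.7,3.4,-0.5],"twist":0},{"jaw":0.6,"linear":[0.7,3.4,0],"twist":0},{"jaw":0.6,"linear":[0.7,3.4,0],"twist":0},{"jaw":0.6,"linear":[0.7,3.4,0],"twist":0},{"jaw":0.6,"linear":[0.7,3.4,0],"twist":0},{"jaw":0.6,"linear":[0.7,3.4,0],"twist":0},{"jaw":0.6,"linear":[0,1.4,0],"twist":-2.9},{"jaw":0.6,"linear":[0,0,0],"twist":0},{"jaw":0.6,"linear":[0,0,0],"twist":0}]' 15
python3 - <<'E'
from h import *
from rig import robot,cams
o=robot.get_obs();c=cams.camera("wrist");P=cloud(c)
np.savez("pics/w6.npz",**c);cv2.imwrite("pics/w6.png",cv2.resize(c["color"][90:300,180:420],None,fx=2.5,fy=2.5,interpolation=2))
def rect(name,z0,z1):
    w=P[(P[...,2]>z0)&(P[...,2]<z1)&(abs(P[...,0]-.555)<.05)&(abs(P[...,1]+.005)<.05)]
    print(name,len(w),cv2.minAreaRect((w[:,:2]*1000).astype(np.float32)),w.mean(0))
rect("rack",.076,.083);rect("cap",.136,.15);rect("grip",.1,.128)
go(o,[.5546,-.0053,.0735],72.2)
E
```

```text
220 31
ring top [ 0.5623 -0.2961  0.096 ]
time: 12.27
position: [0.5984, -0.0209, 0.1946]
tool_rot: [0.154, 0.988, -0.0, -0.002]
ft_force: [-0.5, -0.2, -0.3]
grip_width: 0.0519
grip_force: 0.0
rack 4140 ((556.5296630859375, -4.669857025146484), (66.14026641845703, 65.68302154541016), 72.08152770996094) [ 0.55364542 -0.00377558  0.07872945]
cap 861 ((556.117919921875, -4.603200912475586), (22.951522827148438, 23.025611877441406), 34.60455322265625) [ 0.55564371 -0.0044213   0.14034834]
grip 175 ((556.1731567382812, -4.545286178588867), (26.38401985168457, 26.477222442626953), 48.529327392578125) [ 5.48649915e-01 -4.06894009e-04  1.17979971e-01]
t=12.27 pos [ 0.5984 -0.0209  0.1946] tool-y ang 72.26 tilt 0.21 shift cm [ 4.6   0.16 12.13] twist 0.06
```

View pics/w6.png

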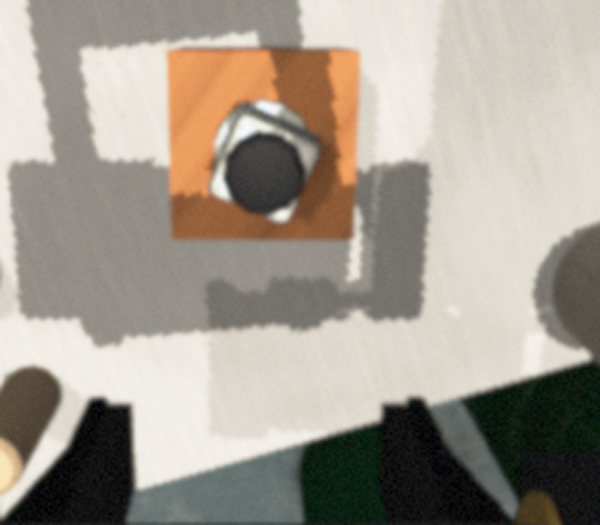

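The tester's square grip is turned against the block: its corners are at crop (240,105), (318,150), (287,220) and (210,190), and the rectangle fit gives 48.5°. I turn the tool to that, go down and grip.

```bash
python3 -m pendant '[{"jaw":0.65,"linear":[2.2,0.1,0],"twist":0},{"jaw":0.65,"linear":[2.3,0.2,0],"twist":0},{"jaw":0.65,"linear":[0,0,0],"twist":6},{"jaw":0.65,"linear":[0,0,0],"twist":6},{"jaw":0.65,"linear":[0,0,0],"twist":6},{"jaw":0.65,"linear":[0,0,0],"twist":5.8},{"jaw":0.65,"linear":[0,0,2],"twist":0},{"jaw":0.65,"linear":[0,0,1.5],"twist":0},{"jaw":0.65,"linear":[0,0,0],"twist":0},{"jaw":0.65,"linear":[0,0,0],"twist":0}]' 15
python3 - <<'E'
from h import *
from rig import robot,cams
o=robot.get_obs();c=cams.camera("wrist");P=cloud(c);go(o,[.5562,-.0046,.0735],48.5)
w=P[(P[...,2]>.1)&(P[...,2]<.15)&(abs(P[...,0]-.556)<.02)&(abs(P[...,1]+.005)<.02)];print(len(w))
print(cv2.minAreaRect((w[:,:2]*1000).astype(np.float32)))
E
```

```text
time: 13.15
position: [0.5564, -0.0063, 0.1603]
tool_rot: [0.356, 0.934, -0.0, -0.002]
ft_force: [0.3, -0.3, 0.9]
grip_width: 0.0566
grip_force: 0.0
t=13.15 pos [ 0.5564 -0.0063  0.1603] tool-y ang 48.24 tilt 0.18 shift cm [0.11 0.13 8.69] twist -0.26
1852
((556.25, -4.550958633422852), (26.29587745666504, 27.259952545166016), 48.60020065307617)
```

```bash
python3 -m pendant '[{"jaw":0.65,"linear":[0.1,0.1,2],"twist":0},{"jaw":0.65,"linear":[0,0,2.5],"twist":0},{"jaw":0.6,"linear":[0,0,2.5],"twist":0},{"jaw":0.55,"linear":[0,0,1.6],"twist":0},{"jaw":0.5,"linear":[0,0,0],"twist":0},{"jaw":0.4,"linear":[0,0,0],"twist":0},{"jaw":0.3,"linear":[0,0,0],"twist":0},{"jaw":0.2,"linear":[0,0,0],"twist":0},{"jaw":0.1,"linear":[0,0,0],"twist":0},{"jaw":0.1,"linear":[0,0,0],"twist":0},{"jaw":0.1,"linear":[0,0,0],"twist":0}]' 15
python3 - <<'E'
from h import *
from rig import robot
go(robot.get_obs(),[.5562,-.0046,.0735],48.5)
E
```

```text
time: 14.12
position: [0.5583, -0.0043, 0.077]
tool_rot: [0.355, 0.935, -0.0, 0.001]
ft_force: [-1.3, -2.2, 5.7]
grip_width: 0.0261
grip_force: 15.0
t=14.12 pos [ 0.5583 -0.0043  0.077 ] tool-y ang 48.40 tilt 0.16 shift cm [ 0.14 -0.16  0.35] twist -0.1
```

```bash
python3 -m pendant '[{"jaw":0.36,"linear":[0,0,0],"twist":0},{"jaw":0.42,"linear":[0,0,0],"twist":0},{"jaw":0.42,"linear":[0,0,0],"twist":0}]' 15
python3 -m pendant '[{"jaw":0.42,"linear":[0,0,-0.3],"twist":0},{"jaw":0.42,"linear":[0,0,-0.3],"twist":0},{"jaw":0.42,"linear":[0,0,0],"twist":0},{"jaw":0.42,"linear":[0,0,0],"twist":0}]' 15
python3 - <<'E'
from h import *
from rig import robot,cams
o=robot.get_obs();R=Ro.from_quat(o["tool_rot"]).as_matrix();go(o,[.5562,-.0046,.0735],48.5)
for n in ("scene","wrist"):
    c=cams.camera(n);P=cloud(c);Q=(P-o["position"])@R*1000
    k=(abs(Q[...,0])<45)&(abs(Q[...,1])<45)&(Q[...,2]<10)&(Q[...,2]>-140)
    h,_,_=np.histogram2d(Q[k][:,2],Q[k][:,1],bins=[np.arange(-140,11,10),np.arange(-45,46,10)])
    print(n);print(np.c_[np.arange(-140,10,10),h.astype(int)])
E
```

```text
time: 14.37
position: [0.5575, -0.0035, 0.0755]
tool_rot: [0.355, 0.935, 0.0, 0.0]
ft_force: [0.3, 0.4, -0.2]
grip_width: 0.0347
grip_force: 0.0
time: 14.7
position: [0.5576, -0.0037, 0.0816]
tool_rot: [0.355, 0.935, 0.0, 0.0]
ft_force: [-0.2, 0.6, 0.3]
grip_width: 0.0368
grip_force: 0.0
t=14.70 pos [ 0.5576 -0.0037  0.0816] tool-y ang 48.38 tilt 0.03 shift cm [ 0.04 -0.16  0.81] twist -0.12
scene
[[-140   13   17   17   16   13   15   12   15   16]
 [-130   10   10   11   11   11    9   10    7   17]
 [-120   32   29    9    4    5    4   20   34   52]
 [-110   13   13   13   14   14   14   26   12   13]
 [-100    5    5    2    0    0    0   13    4    5]
 [ -90    0    0    0    0    0    0    5    0    0]
 [ -80    0    0    0    0    0    0   11    8    0]
 [ -70    0    7    5    0    3    0   19    8    0]
 [ -60    0   10    5   19   25   10   18    4    0]
 [ -50    0    9    7   24   11   11   20    1    0]
 [ -40    0   11    4   20   13    5   17    1    0]
 [ -30    0   10    6   15    8    7   11    2    0]
 [ -20    0    0    0   15    9    9    0    1    0]
 [ -10    
[... 198 characters left out ...]
1441 1435]
 [-120 3396 3066 1639  453  458  469 1333 3191 3174]
 [-110  776  768 1593 1185 1182 1181 1634  747  760]
 [-100  253  270  434    0    0    0  407  271  258]
 [ -90    0    0  226    0    0    0  214    0    0]
 [ -80    0    0  251    0    0    0  253    0    0]
 [ -70    0  141  320    0   10    1  284  184    0]
 [ -60    0  115  229  203  530  257  191  140    0]
 [ -50    0   47  291  390  342  434  270   78    0]
 [ -40    0   30  236  144  187  172  204   52    0]
 [ -30    0   21  187  113  155  132  173   44    0]
 [ -20    0    0    1   98  134  115    0    0    0]
 [ -10    0    0   27  126  219  127   43    0    0]
 [   0  415  738 1105  634  671  868 1118  308   97]]
```

The depth histogram shows the whole gripper sits about 38 mm back from the stated TCP: tips at -21, body from about -91. The cap is therefore well clear. I re-grip a touch lower and centred, then draw the tester 42 mm up out of the block.

```bash
python3 -m pendant '[{"jaw":0.42,"linear":[0.05,-0.15,0.4],"twist":0},{"jaw":0.35,"linear":[0,0,0],"twist":0},{"jaw":0.25,"linear":[0,0,0],"twist":0},{"jaw":0.15,"linear":[0,0,0],"twist":0},{"jaw":0.15,"linear":[0,0,0],"twist":0},{"jaw":0.15,"linear":[0,0,0],"twist":0}]' 20
python3 -m pendant '[{"jaw":0.15,"linear":[0,0,-0.6],"twist":0},{"jaw":0.15,"linear":[0,0,-1.2],"twist":0},{"jaw":0.15,"linear":[0,0,-1.2],"twist":0},{"jaw":0.15,"linear":[0,0,-1.2],"twist":0},{"jaw":0.15,"linear":[0,0,0],"twist":0},{"jaw":0.15,"linear":[0,0,0],"twist":0}]' 20
python3 - <<'E'
from h import *
from rig import robot,cams
o=robot.get_obs();R=Ro.from_quat(o["tool_rot"]).as_matrix();go(o,[.5562,-.0046,.1195],48.5)
for n in ("scene",):
    c=cams.camera(n);P=cloud(c);Q=(P-o["position"])@R*1000
    k=(abs(Q[...,0])<20)&(abs(Q[...,1])<20)&(Q[...,2]<45)&(Q[...,2]>-25);w=Q[k]
    for lo in range(-25,45,5):
        s=w[(w[:,2]>=lo)&(w[:,2]<lo+5)]
        if len(s): print(lo,len(s),np.percentile(s[:,:2],[0,100],axis=0).round(1).tolist())
E
```

```text
time: 15.3
position: [0.5557, -0.0045, 0.0771]
tool_rot: [0.355, 0.935, -0.0, -0.0]
ft_force: [-0.1, -0.1, -2.7]
grip_width: 0.026
grip_force: 20.0
time: 15.8
position: [0.5564, -0.0046, 0.12]
tool_rot: [0.355, 0.935, 0.0, 0.001]
ft_force: [-0.5, -0.0, -2.4]
grip_width: 0.0261
grip_force: 20.0
t=15.80 pos [ 0.5564 -0.0046  0.12  ] tool-y ang 48.38 tilt 0.09 shift cm [ 0.01 -0.02  0.05] twist -0.12
-25 20 [[-15.0, -17.3], [-7.8, 17.3]]
-20 19 [[-14.8, -19.7], [-9.2, 10.4]]
-15 17 [[-15.0, -14.0], [-1.8, 10.9]]
-10 28 [[-18.6, -17.7], [2.4, 12.5]]
-5 12 [[-17.0, -16.8], [-2.9, 8.1]]
5 5 [[-10.0, -9.7], [-5.6, -0.2]]
10 9 [[-9.0, -9.2], [2.2, 3.0]]
15 10 [[-9.0, -8.9], [2.5, 3.9]]
20 13 [[-10.5, -9.8], [1.6, 3.3]]
25 7 [[-11.3, -10.2], [-1.4, 3.0]]
30 8 [[-8.8, -9.8], [0.7, 3.7]]
35 23 [[-18.3, -18.7], [16.3, 15.3]]
40 102 [[-19.8, -19.9], [19.2, 19.7]]
```

```bash
python3 -m pendant '[{"jaw":0.15,"linear":[0.3,0,0],"twist":0},{"jaw":0.15,"linear":[0.3,0,0],"twist":0},{"jaw":0.15,"linear":[0.3,0,0],"twist":0},{"jaw":0.15,"linear":[0.3,0,0],"twist":0},{"jaw":0.15,"linear":[0.3,0,0],"twist":0},{"jaw":0.15,"linear":[0,0,0],"twist":0}]' 12
cat >> h.py <<'E'
def axis(cams,o,name="scene",zlo=2,zhi=30,r=40):
    """tilt of held tester about tool y from barrel points (tool frame, mm)"""
    from scipy.optimize import least_squares
    c=cams.camera(name);R=Ro.from_quat(o["tool_rot"]).as_matrix();Q=(cloud(c)-o["position"])@R*1000
    g=c["color"].astype(int);sat=g.max(-1)-g.min(-1)
    k=(Q[...,0]>-r)&(Q[...,0]<20)&(abs(Q[...,1])<14)&(Q[...,2]<zhi)&(Q[...,2]>zlo)&(sat<40);w=Q[k]
    def res(p):  # axis point (x0,y0) at z=-40, slopes a,b ; radius 9
        d=np.array([p[2],p[3],1.]);d/=np.linalg.norm(d);v=w-[p[0],p[1],-40]
        return np.linalg.norm(np.cross(v,d),axis=1)-9
    best=min((least_squares(res,[0,0,a,0],loss="soft_l1",f_scale=1) for a in(0,-.2,-.4)),key=lambda s:s.cost)
    p=best.x;print(name,len(w),"axis at pinch",p[:2].round(1),"tilt x %.1f y %.1f deg"%tuple(np.degrees(np.arctan(p[2:]))),"med res %.2f"%np.median(abs(res(p))))
    return p
E
python3 - <<'E'
from h import *
from rig import robot,cams
o=robot.get_obs();print(o["ft_force"],o["moment"],o["position"]);axis(cams,o);axis(cams,o,"wrist")
E
```

```text
time: 16.35
position: [0.5442, 0.006, 0.1192]
tool_rot: [0.355, 0.935, 0.0, -0.0]
ft_force: [0.7, -1.0, -1.6]
grip_width: 0.026
grip_force: 12.0
[ 0.70370863 -1.03293134 -1.59784646] [-0.20067237 -0.23914338  0.03324584] [0.54422572 0.00598023 0.11920065]
scene 63 axis at pinch [-0.3 -2.8] tilt x -8.8 y 1.7 deg med res 0.69
wrist 0 axis at pinch [0. 0.] tilt x 0.0 y 0.0 deg med res nan
  return _methods._mean(a, axis=axis, dtype=dtype,
  ret = ret.dtype.type(ret / rcount)
```

The tester is turning in the pads as planned: 8.8° so far, 9° expected. I continue to 20°.

```bash
python3 -m pendant '[{"jaw":0.15,"linear":[0.3,0,0],"twist":0},{"jaw":0.15,"linear":[0.3,0,0],"twist":0},{"jaw":0.15,"linear":[0.3,0,0],"twist":0},{"jaw":0.15,"linear":[0.3,0,0],"twist":0},{"jaw":0.15,"linear":[0.3,0,0],"twist":0},{"jaw":0.15,"linear":[0.15,0,0],"twist":0},{"jaw":0.15,"linear":[0,0,0],"twist":0}]' 12
python3 - <<'E'
from h import *
from rig import robot,cams
o=robot.get_obs();print(o["ft_force"],o["position"]);axis(cams,o)
E
```

```text
time: 17.03
position: [0.532, 0.0168, 0.1194]
tool_rot: [0.355, 0.935, -0.0, -0.0]
ft_force: [1.4, 0.5, -2.1]
grip_width: 0.0261
grip_force: 12.0
[ 1.42646554  0.47562763 -2.07371408] [0.53195262 0.01681817 0.11941148]
scene 73 axis at pinch [5.4 1.3] tilt x -24.2 y -2.7 deg med res 0.74
```

```bash
python3 -m pendant '[{"jaw":0.15,"linear":[0,0,0],"twist":0},{"jaw":0.15,"linear":[0.35,0,-1],"twist":0},{"jaw":0.15,"linear":[0.7,0,-2],"twist":0},{"jaw":0.15,"linear":[0,0,-3],"twist":0},{"jaw":0.15,"linear":[0,0,-3.5],"twist":0},{"jaw":0.15,"linear":[0,0,0],"twist":-7},{"jaw":0.15,"linear":[0,0,0],"twist":-7},{"jaw":0.15,"linear":[0,0,0],"twist":-6.8},{"jaw":0.15,"linear":[0,0,0],"twist":0},{"jaw":0.15,"linear":[0,0,0],"twist":0}]' 30
python3 - <<'E'
from h import *
from rig import robot,cams
o=robot.get_obs();go(o,[.5562,-.2938,.25],69.25);axis(cams,o,"scene",2,47,60);axis(cams,o,"top",2,47,60)
c=cams.camera("scene");R=Ro.from_quat(o["tool_rot"]).as_matrix();Q=(cloud(c)-o["position"])@R*1000
k=(Q[...,0]>-60)&(Q[...,0]<30)&(abs(Q[...,1])<20)&(Q[...,2]<75)&(Q[...,2]>-20);w=Q[k]
for lo in range(-20,75,5):
    s=w[(w[:,2]>=lo)&(w[:,2]<lo+5)]
    if len(s)>2: print(lo,len(s),np.percentile(s[:,:2],[0,50,100],axis=0).round(1).tolist())
E
```

```text
time: 17.92
position: [0.5237, 0.0239, 0.2146]
tool_rot: [0.182, 0.983, 0.0, -0.001]
ft_force: [0.2, -0.7, -1.9]
grip_width: 0.0258
grip_force: 30.0
t=17.92 pos [0.5237 0.0239 0.2146] tool-y ang 69.00 tilt 0.08 shift cm [-14.41 -28.5   -3.57] twist -0.25
scene 120 axis at pinch [ 0.6 -1. ] tilt x -19.8 y 0.4 deg med res 0.80
top 0 axis at pinch [0. 0.] tilt x 0.0 y 0.0 deg med res nan
-20 30 [[-25.7, -15.4], [-20.2, -5.0], [-7.9, 19.6]]
-15 35 [[-28.0, -17.8], [-20.9, -10.9], [-1.2, 12.4]]
-10 18 [[-25.1, -18.4], [-16.3, -15.4], [-1.2, 9.0]]
-5 7 [[-22.9, -8.3], [-21.4, -4.3], [-18.5, 1.6]]
0 17 [[-26.0, -9.9], [-21.9, -6.1], [-12.4, 5.0]]
5 16 [[-28.4, -9.7], [-23.8, -6.3], [-16.7, 4.6]]
10 16 [[-30.4, -11.0], [-25.4, -5.7], [-18.2, 6.2]]
15 15 [[-30.9, -9.7], [-28.3, -7.0], [-13.8, 1.2]]
20 14 [[-32.9, -10.0], [-29.9, -7.0], [-20.6, 5.7]]
25 14 [[-34.8, -9.0], [-31.7, -5.4], [-23.1, 1.2]]
30 16 [[-38.1, -11.1], [-33.2, -6.0], [-24.9, 5.8]]
35 15 [[-38.2, -9.5], [-35.0, -6.5], [-23.3, 3.4]]
40 4 [[-37.8, -9.8], [-33.2, -6.3], [-28.1, -2.5]]
45 6 [[-38.8, -5.6], [-35.4, -2.8], [-31.3, -0.2]]
50 7 [[-38.6, -5.5], [-36.3, -2.8], [-33.8, 2.0]]
  return _methods._mean(a, axis=axis, dtype=dtype,
  ret = ret.dtype.type(ret / rcount)
```

The tester is tilted 19.8° about the pinch axis, with 30 N holding it. I carry it high over to a hover above the ring.

```bash
python3 -m pendant '[{"jaw":0.15,"linear":[-0.8,-2.0,0],"twist":0},{"jaw":0.15,"linear":[-1.4,-3.6,0],"twist":0},{"jaw":0.15,"linear":[-1.4,-3.6,0],"twist":0},{"jaw":0.15,"linear":[-1.4,-3.6,0],"twist":0},{"jaw":0.15,"linear":[-1.4,-3.6,0],"twist":0},{"jaw":0.15,"linear":[-1.4,-3.6,0],"twist":0},{"jaw":0.15,"linear":[-1.4,-3.6,0],"twist":0},{"jaw":0.15,"linear":[-1.3,-3.4,0],"twist":0},{"jaw":0.15,"linear":[-0.6,-1.7,0],"twist":-0.25},{"jaw":0.15,"linear":[0,0,1.5],"twist":0},{"jaw":0.15,"linear":[0,0,1.5],"twist":0},{"jaw":0.15,"linear":[0,0,0],"twist":0}]' 30
cat > m.py <<'E'
from h import *
from rig import robot,cams
o=robot.get_obs();R=Ro.from_quat(o["tool_rot"]).as_matrix();np.set_printoptions(precision=1,suppress=True)
go(o,[.5248,-.2837,.1685],69.25)
a=np.radians(-20.75);e=np.array([np.cos(a),np.sin(a),0]);n=np.array([-e[1],e[0],0]);E=np.stack([e,n,[0,0,1]],1)
print("TCP in rest frame (s,n,z)",(o["position"]-[.5497,-.2938,0])@E*1000)
axis(cams,o,"scene",2,47,60)
for name in("scene","wrist"):
    c=cams.camera(name);S=(cloud(c)-[.5497,-.2938,0])@E*1000;b=c["color"].astype(int)
    np.savez(f"pics/h_{name}.npz",**c)
    core=(abs(S[...,0])<45)&(abs(S[...,1])<11)&(S[...,2]-S[...,0]*.364>78)&(S[...,2]-S[...,0]*.364<97)&(b[...,2]-b[...,0]>20)
    w=S[core];print(name,"core",len(w))
    if len(w)>5: print(np.percentile(w,[2,50,98],axis=0))
    ring=(abs(S[...,0])<40)&(abs(S[...,1])<11)&(S[...,2]-S[...,0]*.364>82)&(S[...,2]-S[...,0]*.364<97)&(b.max(-1)<85)
    w=S[ring];print("ring?",len(w)); 
    if len(w): print(np.percentile(w,[5,50,95],axis=0))
    f=210/np.tan(np.radians(c["fov_y"])/2)
    p=np.array(c["view"])@np.r_[o["position"]+R@[-.0343,-.0003,.0569],1];u,v=p[0]/p[2]*f+c["cx"],p[1]/p[2]*f+c["cy"]
    print("tip px",u,v,"depth exp",p[2]);u,v=int(u),int(v)
    if 5<u<550 and 5<v<410: print("depth",c["depth"][v-4:v+5:2,u-4:u+5:2].round(3).tolist())
E
python3 m.py
```

```text
time: 19.07
position: [0.524, -0.2834, 0.1811]
tool_rot: [0.18, 0.984, 0.002, -0.003]
ft_force: [-0.2, 0.1, -1.9]
grip_width: 0.0261
grip_force: 30.0
t=19.07 pos [ 0.5 -0.3  0.2] tool-y ang 69.27 tilt 0.44 shift cm [-0.1 -0.   1.3] twist 0.02
TCP in rest frame (s,n,z) [-27.7   0.6 181.1]
scene 160 axis at pinch [ 1.8 -0.5] tilt x -20.6 y -0.1 deg med res 0.49
scene core 239
[[-39.1  -9.2  69.2]
 [  5.3  -3.3  91.8]
 [ 38.3   9.4 103.5]]
ring? 15
[[ 6.6 -8.4 90.4]
 [10.6 -3.9 94.8]
 [14.1  3.6 97.8]]
tip px 233.64479694700336 284.1861451990709 depth exp 0.7615051013479157
depth [[0.7429999709129333, 0.7429999709129333, 0.7419999837875366, 0.9150000214576721, 0.9179999828338623], [0.9139999747276306, 0.9129999876022339, 0.75, 0.7580000162124634, 0.9139999747276306], [0.8199999928474426, 0.8159999847412109, 0.7540000081062317, 0.7570000290870667, 0.9070000052452087], [0.8069999814033508, 0.8169999718666077, 0.8180000185966492, 0.9049999713897705, 0.9039999842643738], [0.7990000247955322, 0.7990000247955322, 0.8180000185966492, 0.8880000114440918, 0.8999999761581421]]
wrist core 890
[[-32.3  -6.8  76.9]
 [-11.6   0.3  85.7]
 [  9.1   7.4  94.1]]
ring? 0
tip px 281.0896015021172 256.23867480662165 depth exp 0.2663215503009504
depth [[0.19300000369548798, 0.1940000057220459, 0.1940000057220459, 0.19300000369548798, 0.19300000369548798], [0.17299999296665192, 0.17299999296665192, 0.1720000058412552, 0.17299999296665192, 0.17100000381469727], [0.1599999964237213, 0.16200000047683716, 0.1599999964237213, 0.16099999845027924, 0.16099999845027924], [0.1509999930858612, 0.15199999511241913, 0.1509999930858612, 0.15199999511241913, 0.15199999511241913], [0.14900000393390656, 0.14900000393390656, 0.15000000596046448, 0.1509999930858612, 0.15000000596046448]]
```

```bash
cat > m2.py <<'E'
from h import *
from scipy.optimize import least_squares
import sys
np.set_printoptions(precision=1,suppress=True)
a=np.radians(-20.75);e=np.array([np.cos(a),np.sin(a),0]);n=np.array([-e[1],e[0],0])
s,q=np.sin(np.radians(20)),np.cos(np.radians(20))
Z=np.array([0,0,1.]);V=np.stack([q*e+s*Z,n,-s*e+q*Z],1)   # vee axes
def rep(c):
    S=(cloud(c)-[.5497,-.2938,.085])@V*1000;b=np.asarray(c["color"]).astype(int);br=b[...,2]-b[...,0]
    core=(abs(S[...,0])<50)&(abs(S[...,1])<11)&(S[...,2]>-9)&(S[...,2]<11)&(br>20)
    w=S[core];print("core",len(w),np.percentile(w,[0,2,98,100],axis=0).tolist())
    r=least_squares(lambda p:np.hypot(w[:,1]-p[0],w[:,2]-p[1])-8,[0,0],loss="soft_l1").x;print("core axis y,z",r)
    ring=(S[...,0]>0)&(S[...,0]<30)&(np.hypot(S[...,1]-r[0],S[...,2]-r[1])<10)&(S[...,2]>-2)&(b.max(-1)<110)
    k=S[ring];print("ring",len(k),k[:,0].mean(),np.sort(k[:,0]))
    tip=(abs(S[...,0]-17)<16)&(abs(S[...,1])<14)&(S[...,2]>12)&(S[...,2]<70)&(br<25)
    t=S[tip];o=np.argsort(t[:,2])[:45];print("lowest tester pts\n",t[o])
rep(np.load("pics/h_scene.npz"))
E
python3 m2.py
```

```text
core 244 [[-47.5572814815681, -9.534733288089763, -8.97622328288097], [-41.73202507846912, -9.164824725868511, -5.6897677482512], [40.48291930176374, 9.413280753062526, 7.42529732311048], [42.83094151602167, 10.217923854156526, 8.832859833567788]]
core axis y,z [-0.7 -1.7]
ring 47 13.336201601728563 [ 0.5  2.5  3.2  3.9  4.2  4.6  5.6  6.6  7.1  7.8  7.9  8.1  8.3  8.5
  8.6  8.9  9.8 11.  11.3 11.6 11.7 12.  12.3 12.4 13.1 14.6 14.9 15.4
 16.1 16.1 16.2 16.6 17.2 17.5 18.6 18.6 18.9 19.  19.3 19.8 20.9 21.4
 21.7 23.1 25.5 26.2 27.6]
lowest tester pts
 [[23.9  1.5 36.8]
 [22.7 -0.  37.3]
 [25.6 -2.  37.7]
 [23.2  2.5 38.3]
 [24.6 -3.5 38.4]
 [21.  -3.3 39. ]
 [22.3  3.7 39.6]
 [23.6 -2.3 39.7]
 [22.7 -1.2 41. ]
 [24.7 -0.  41.1]
 [23.6 -3.5 43.3]
 [25.7  0.4 44. ]
 [24.6  1.6 45.2]
 [25.7 -1.5 45.5]
 [24.5 -3.  46.1]
 [27.9 -1.6 49.4]
 [29.2  0.6 51.1]
 [21.  -8.6 51.3]
 [29.   3.4 51.4]
 [24.7 -8.1 52.9]
 [26.8 -6.9 53.1]
 [28.7 -5.8 53.2]
 [30.8 -4.7 53.4]
 [29.6  1.2 53.5]
 [29.2  4.1 53.6]
 [30.6 -1.9 53.8]
 [29.  -3.2 54. ]
 [21.8 -8.1 54. ]
 [27.8 -4.6 54.4]
 [26.1 -5.9 54.5]
 [27.9  5.4 54.6]
 [29.7 -0.8 55.1]
 [18.9 -8.1 55.2]
 [25.2 -7.5 55.3]
 [30.1  1.8 55.9]
 [24.6  8.2 56. ]
 [27.5  6.3 56.3]
 [28.  -3.9 56.6]
 [28.7  3.1 56.8]
 [30.5 -3.  57.2]
 [23.3 -7.9 57.3]
 [14.6 -6.9 57.3]
 [27.1 -5.5 57.4]
 [26.2 -7.1 58.2]
 [31.1 -0.5 58.2]]
```

```bash
cat >> m2.py <<'E'
print("----")
for f in ("scene","wrist"):
    c=np.load(f"pics/h_{f}.npz");S=(cloud(c)-[.5497,-.2938,.085])@V*1000;b=np.asarray(c["color"]).astype(int)
    k=(abs(S[...,0])<46)&(np.hypot(S[...,1],S[...,2]+1)<11)&(np.hypot(S[...,1],S[...,2]+1)>5.5)&(S[...,2]>-3)
    x=S[k][:,0];col=b[k]
    print(f)
    for lo in range(-46,46,2):
        j=(x>=lo)&(x<lo+2)
        if j.sum(): print(lo,j.sum(),"R",np.median(col[j,2]),"R-B",np.median(col[j,2]-col[j,0]),"y",S[k][j][:,1].mean().round(1),end=" | ")
    print()
E
python3 m2.py | sed -n '/----/,$p' | tr '|' '\n' | paste - - -
```

```text
----	scene	-46 4 R 193.0 R-B 21.5 y 0.2 
 -44 6 R 174.5 R-B 19.5 y -2.0 	 -42 6 R 150.5 R-B 20.0 y -1.3 	 -34 2 R 135.5 R-B 39.5 y -6.6 
 -32 6 R 135.0 R-B 28.0 y 3.2 	 -30 5 R 149.0 R-B 55.0 y 0.5 	 -28 6 R 130.0 R-B 48.5 y -3.7 
 -26 4 R 127.0 R-B 44.5 y 0.1 	 -24 8 R 138.0 R-B 55.0 y -3.3 	 -22 3 R 117.0 R-B 48.0 y -0.5 
 -20 7 R 120.0 R-B 48.0 y -5.1 	 -18 3 R 114.0 R-B 43.0 y -2.6 	 -16 4 R 110.5 R-B 41.0 y -3.3 
 -14 6 R 115.5 R-B 46.0 y -3.3 	 -12 5 R 113.0 R-B 42.0 y -1.0 	 -10 4 R 124.5 R-B 50.5 y -3.9 
 -8 6 R 108.0 R-B 40.0 y -3.3 	 -6 4 R 109.5 R-B 40.0 y -4.0 	 -4 3 R 111.0 R-B 42.0 y -4.2 
 -2 8 R 111.0 R-B 44.0 y -4.2 	 0 4 R 112.0 R-B 39.0 y -3.1 	 2 5 R 109.0 R-B 42.0 y -5.2 
 4 6 R 108.0 R-B 41.5 y -0.5 	 6 4 R 104.0 R-B 37.5 y -6.1 	 8 7 R 100.0 R-B 36.0 y -1.2 
 10 4 R 86.0 R-B 28.5 y -4.6 	 12 4 R 75.0 R-B 26.0 y -5.2 	 14 4 R 74.5 R-B 22.5 y -1.1 
 16 7 R 81.0 R-B 30.0 y -2.8 	 18 7 R 102.0 R-B 39.0 y -1.6 	 20 5 R 105.0 R-B 41.0 y -5.1 
 22 4 R 110.0 R-B 43.5 y -5.3 	 24 9 R 116.0 R-B 44.0 y -2.2 	 26 6 R 110.5 R-B 37.0 y -0.4 
 28 9 R 125.0 R-B 47.0 y -1.3 	 3
[... 433 characters left out ...]
46.0 y 0.1 	 -30 43 R 154.0 R-B 51.0 y 0.2 
 -28 41 R 146.0 R-B 49.0 y -0.6 	 -26 42 R 149.5 R-B 49.5 y 0.3 	 -24 51 R 147.0 R-B 48.0 y 0.4 
 -22 36 R 138.5 R-B 46.0 y 0.8 	 -20 36 R 134.0 R-B 44.0 y 0.8 	 -18 43 R 129.0 R-B 44.0 y 0.9 
 -16 46 R 127.0 R-B 42.0 y 0.6 	 -14 34 R 122.0 R-B 41.5 y 0.6 	 -12 35 R 121.0 R-B 41.0 y 0.8 
 -10 54 R 126.0 R-B 42.0 y 0.8 	 -8 36 R 130.0 R-B 43.5 y 0.8 	 -6 36 R 126.5 R-B 42.0 y 0.8 
 -4 36 R 125.0 R-B 41.0 y 0.8 	 -2 54 R 124.0 R-B 41.5 y 0.8 	 0 36 R 124.0 R-B 41.0 y 0.8 
 2 36 R 124.0 R-B 41.0 y 0.8 	 4 48 R 124.0 R-B 41.5 y 0.8 	 6 41 R 124.0 R-B 40.0 y 0.9 
 8 36 R 122.5 R-B 41.0 y 0.8 	 10 38 R 120.0 R-B 39.0 y 0.7 	 12 14 R 106.0 R-B 27.5 y -1.0
```

Combining the views, the ring sits about 15.5 mm up the rest's x axis and the tip about 20 mm, some 27 mm above the core. I shift back 4.8 mm along the slope and close most of the gap square to it.

```bash
python3 -m pendant '[{"jaw":0.15,"linear":[0.45,0.02,0.16],"twist":0},{"jaw":0.15,"linear":[-0.2,0,0.6],"twist":0},{"jaw":0.15,"linear":[-0.3,0,0.8],"twist":0},{"jaw":0.15,"linear":[-0.15,0,0.4],"twist":0},{"jaw":0.15,"linear":[-0.1,0,0.27],"twist":0},{"jaw":0.15,"linear":[0,0,0],"twist":0},{"jaw":0.15,"linear":[0,0,0],"twist":0}]' 30
cat > m3.py <<'E'
from h import *
from rig import robot,cams
from scipy.optimize import least_squares
np.set_printoptions(precision=1,suppress=True)
a=np.radians(-20.75);e=np.array([np.cos(a),np.sin(a),0]);n=np.array([-e[1],e[0],0])
s,q=np.sin(np.radians(20)),np.cos(np.radians(20));Z=np.array([0,0,1.]);V=np.stack([q*e+s*Z,n,-s*e+q*Z],1)
o=robot.get_obs();print(o["time"],o["ft_force"])
R=Ro.from_quat(o["tool_rot"]).as_matrix()
print("tip by TCP in vee",((o["position"]+R@[-.0343,-.0003,.0569])-[.5497,-.2938,.085])@V*1000)
D=[]
for i in range(2):
    c=cams.camera("scene");S=(cloud(c)-[.5497,-.2938,.085])@V*1000;D.append(S);b=c["color"].astype(int)
S=np.nanmean(D,0);br=b[...,2]-b[...,0]
barrel=(abs(S[...,0]-16)<16)&(abs(S[...,1])<14)&(S[...,2]>30)&(S[...,2]<62)&(br<30);w=S[barrel]
f=lambda p:np.linalg.norm(np.cross(w-[p[0],p[1],45],(d:=np.array([p[2],p[3],1])/np.sqrt(1+p[2]**2+p[3]**2))),axis=1)-9
p=least_squares(f,[15,0,0,0],loss="soft_l1").x;print("barrel",len(w),"x,y at z=8:",p[:2]-37*p[2:],"lean deg",np.degrees(np.arctan(p[2:])),"res",np.median(abs(f(p))))
print("barrel end z",np.sort(w[:,2])[:6])
k=(abs(S[...,0])<46)&(abs(np.hypot(S[...,1]+.5,S[...,2]+1)-8)<2.5)&(S[...,2]>-3)&(br>8);x=S[k][:,0];r=b[k][:,2]
for lo in range(4,26,2):
    j=(x>=lo)&(x<lo+2); print(lo,j.sum(),np.median(r[j]) if j.any() else 0,end=" | ")
j=(br>25)&(abs(np.hypot(S[...,1]+.5,S[...,2]+1)-8)<2.5)&(abs(S[...,0])<46);print("core ends",np.percentile(S[j][:,0],[0,1,3,97,99,100]))
E
python3 m3.py
```

```text
time: 19.8
position: [0.5292, -0.2851, 0.1617]
tool_rot: [0.179, 0.984, 0.0, -0.0]
ft_force: [-0.1, -0.2, -2.4]
grip_width: 0.0258
grip_force: 30.0
19.8 [-0.1 -0.2 -2.4]
tip by TCP in vee [18.1  0.7 14.5]
barrel 119 x,y at z=8: [18.9  0.2] lean deg [-0.8 -0. ] res 0.3792113935753374
barrel end z [30.1 30.3 30.4 30.5 30.5 30.7]
4 6 113.0 | 6 3 103.0 | 8 4 97.5 | 10 3 88.0 | 12 5 72.0 | 14 7 77.0 | 16 5 94.0 | 18 6 99.5 | 20 5 112.0 | 22 6 110.0 | 24 7 110.0 | core ends [-41.3 -32.1 -31.1  39.5  40.   40.3]m3.py:13: RuntimeWarning: Mean of empty slice
  S=np.nanmean(D,0);br=b[...,2]-b[...,0]
```

```bash
cat > m4.py <<'E'
from h import *
from rig import robot,cams
from scipy.ndimage import map_coordinates
a=np.radians(-20.75);e=np.array([np.cos(a),np.sin(a),0]);n=np.array([-e[1],e[0],0])
s,q=np.sin(np.radians(20)),np.cos(np.radians(20));Z=np.array([0,0,1.]);V=np.stack([q*e+s*Z,n,-s*e+q*Z],1)
o=robot.get_obs();cs=[cams.camera("scene") for _ in range(3)];c=cs[0];im=np.mean([k["color"].astype(float) for k in cs],0)
f=210/np.tan(np.radians(c["fov_y"])/2);M=np.array(c["view"])
def pix(p):
    w=np.array([.5497,-.2938,.085])+np.asarray(p)@V.T/1000;k=w@M[:3,:3].T+M[:3,3];return k[:,0]/k[:,2]*f+c["cx"],k[:,1]/k[:,2]*f+c["cy"]
def prof(P):
    u,v=pix(P);return np.stack([map_coordinates(im[...,i],[v,u],order=1) for i in range(3)],-1)
x=np.arange(-44,48,1.5)
for y in (-4,-6): # skin line on the camera's side
    k=prof(np.stack([x,0*x+y,0*x+np.sqrt(64-y*y)-.8],1));print("y",y,[(float(i),int(j[2]),int(j[2]-j[0])) for i,j in zip(x,k)])
y=np.arange(-20,24,1.5)
for z in (22,40,50): # across the tester along vee x
    k=prof(np.stack([17+y,0*y,0*y+z],1));print("tester z",z,[(float(17+i),int(j.mean()),int(j[2]-j[0])) for i,j in zip(y,k)])
E
python3 m4.py
```

```text
y -4 [(-44.0, 153, 16), (-42.5, 154, 17), (-41.0, 158, 18), (-39.5, 160, 18), (-38.0, 159, 20), (-36.5, 156, 22), (-35.0, 152, 27), (-33.5, 151, 35), (-32.0, 153, 45), (-30.5, 158, 55), (-29.0, 154, 57), (-27.5, 151, 59), (-26.0, 146, 58), (-24.5, 140, 56), (-23.0, 136, 55), (-21.5, 132, 53), (-20.0, 127, 51), (-18.5, 121, 49), (-17.0, 118, 48), (-15.5, 116, 48), (-14.0, 115, 47), (-12.5, 115, 46), (-11.0, 116, 46), (-9.5, 115, 45), (-8.0, 114, 45), (-6.5, 114, 45), (-5.0, 114, 45), (-3.5, 114, 45), (-2.0, 115, 45), (-0.5, 116, 46), (1.0, 116, 46), (2.5, 115, 46), (4.0, 115, 46), (5.5, 114, 45), (7.0, 112, 44), (8.5, 106, 41), (10.0, 95, 37), (11.5, 83, 32), (13.0, 77, 29), (14.5, 76, 29), (16.0, 84, 32), (17.5, 97, 37), (19.0, 108, 42), (20.5, 112, 45), (22.0, 114, 45), (23.5, 114, 45), (25.0, 114, 45), (26.5, 114, 45), (28.0, 115, 45), (29.5, 117, 45), (31.0, 124, 49), (32.5, 136, 54), (34.0, 155, 62), (35.5, 180, 73), (37.0, 199, 80), (38.5, 203, 82), (40.0, 204, 82), (41.5, 188, 76), (43.0, 172, 70), (44.5, 160, 65), (46.0, 155, 63), (47.5, 152, 61)]
y -6 [(-44.0, 170, 18), (-42.
[... 1885 characters left out ...]
(25.5, 103, 11), (27.0, 102, 11), (28.5, 102, 11), (30.0, 101, 11), (31.5, 102, 11), (33.0, 108, 12), (34.5, 113, 13), (36.0, 131, 15), (37.5, 148, 17), (39.0, 164, 18), (40.5, 176, 19)]
tester z 50 [(-3.0, 101, 11), (-1.5, 101, 11), (0.0, 98, 11), (1.5, 99, 11), (3.0, 100, 11), (4.5, 101, 11), (6.0, 102, 11), (7.5, 103, 12), (9.0, 103, 12), (10.5, 104, 12), (12.0, 105, 12), (13.5, 105, 12), (15.0, 106, 12), (16.5, 106, 12), (18.0, 106, 12), (19.5, 106, 12), (21.0, 106, 11), (22.5, 106, 11), (24.0, 105, 11), (25.5, 104, 11), (27.0, 103, 11), (28.5, 102, 11), (30.0, 102, 11), (31.5, 101, 11), (33.0, 100, 11), (34.5, 105, 11), (36.0, 106, 12), (37.5, 117, 13), (39.0, 131, 14), (40.5, 145, 16)]
```

```bash
cat > m5.py <<'E'
from h import *
from rig import robot,cams
a=np.radians(-20.75);e=np.array([np.cos(a),np.sin(a),0]);n=np.array([-e[1],e[0],0])
s,q=np.sin(np.radians(20)),np.cos(np.radians(20));Z=np.array([0,0,1.]);V=np.stack([q*e+s*Z,n,-s*e+q*Z],1)
o=robot.get_obs();c=cams.camera("wrist");S=(cloud(c)-[.5497,-.2938,.085])@V*1000;b=c["color"].astype(int)
R=Ro.from_quat(o["tool_rot"]).as_matrix()
print("tip by TCP in vee",(((o["position"]+R@[-.0343,-.0003,.0569])-[.5497,-.2938,.085])@V*1000).round(1), "tilt",np.degrees(np.arccos(-R[2,2])).round(2))
k=(S[...,0]>-40)&(S[...,0]<32)&(abs(np.hypot(S[...,1]-.4,S[...,2]+.7)-8)<2.5)&(S[...,2]>0)
x=S[k][:,0];col=b[k]
for lo in np.r_[np.arange(-38,-28,1),np.arange(6,26,1)]:
    j=(x>=lo)&(x<lo+1)
    if j.sum(): print(lo,j.sum(),int(np.median(col[j,2])),int(np.median(col[j,2]-col[j,0])),"y %.1f"%S[k][j][:,1].mean(),end=" | ")
t=S[k&(b[...,2]-b[...,0]>25)];print("\ncrest z",np.percentile(t[:,2],[90,97]).round(1),"y",np.percentile(t[:,1],[1,99]).round(1))
E
python3 m5.py
```

```text
tip by TCP in vee [18.5  0.6 15. ] tilt 0.03
-34 8 134 29 y 0.8 | -33 17 129 37 y -0.2 | -32 20 133 43 y 1.2 | -31 29 151 52 y 0.7 | -30 18 154 53 y 0.7 | -29 18 154 51 y 0.6 | 6 17 121 39 y 0.3 | 7 13 111 33 y -0.3 | 8 4 103 28 y -2.2 | 
crest z [6.4 6.9] y [-6.4  7.6]
```

```bash
python3 -m pendant '[{"jaw":0.15,"linear":[0.36,0,0.13],"twist":0},{"jaw":0.15,"linear":[0,0,0],"twist":0},{"jaw":0.15,"linear":[0,0,0],"twist":0}]' 30
cat > ft.py <<'E'
from h import *
from rig import robot,cams
F=[];p=[]
for _ in range(14): cams.camera("top");o=robot.get_obs();F.append(o["ft_force"]);p.append(o["position"])
F=np.array(F);a=np.radians(-20.75);z=np.array([-np.sin(np.radians(20))*np.cos(a),-np.sin(np.radians(20))*np.sin(a),np.cos(np.radians(20))])
print("t",o["time"],"F",F.mean(0).round(2),"along axis",(F@z).mean().round(2),"+-",((F@z).std()/14**.5).round(2),"pos",np.mean(p,0).round(4))
E
python3 ft.py; python3 m3.py 2>/dev/null
```

```text
time: 20.35
position: [0.5255, -0.2836, 0.1607]
tool_rot: [0.179, 0.984, 0.0, -0.0]
ft_force: [-0.2, -0.6, -2.9]
grip_width: 0.0256
grip_force: 30.0
t 21.05 F [ 0.01  0.03 -2.16] along axis -2.03 +- 0.16 pos [ 0.5259 -0.2839  0.1608]
21.05 [-0.1 -0.7 -2.6]
tip by TCP in vee [14.5  0.6 14.8]
barrel 116 x,y at z=8: [15.5  0. ] lean deg [-1.3  0.3] res 0.34522109690940983
barrel end z [30.1 30.2 31.  31.  31.3 31.8]
4 3 115.0 | 6 4 107.0 | 8 5 99.0 | 10 8 83.5 | 12 1 71.0 | 14 9 80.0 | 16 5 94.0 | 18 7 102.0 | 20 4 111.5 | 22 5 108.0 | 24 9 113.0 | core ends [-40.7 -34.  -31.1  39.5  40.2  40.6]
```

The tip now sits over the ring: the two frames put it at +1.6 and -1 mm, so about centred. I press down square to the slope and watch the force.

```bash
python3 -m pendant '[{"jaw":0.15,"linear":[-0.068,0,0.188],"twist":0},{"jaw":0.15,"linear":[-0.068,0,0.188],"twist":0},{"jaw":0.15,"linear":[-0.068,0,0.188],"twist":0},{"jaw":0.15,"linear":[-0.034,0,0.094],"twist":0},{"jaw":0.15,"linear":[-0.034,0,0.094],"twist":0},{"jaw":0.15,"linear":[-0.034,0,0.094],"twist":0},{"jaw":0.15,"linear":[-0.034,0,0.094],"twist":0},{"jaw":0.15,"linear":[0,0,0],"twist":0},{"jaw":0.15,"linear":[0,0,0],"twist":0}]' 30
python3 ft.py
```

```text
time: 21.9
position: [0.529, -0.2851, 0.1515]
tool_rot: [0.179, 0.984, -0.0, -0.0]
ft_force: [-0.4, 0.7, -0.2]
grip_width: 0.0257
grip_force: 30.0
t 22.6 F [-0.84  0.4  -0.23] along axis 0.1 +- 0.08 pos [ 0.529  -0.2851  0.1514]
```

```bash
python3 -m pendant '[{"jaw":0.15,"linear":[-0.034,0,0.094],"twist":0},{"jaw":0.15,"linear":[-0.034,0,0.094],"twist":0},{"jaw":0.15,"linear":[-0.02,0,0.056],"twist":0},{"jaw":0.15,"linear":[0,0,0],"twist":0},{"jaw":0.15,"linear":[0,0,0],"twist":0}]' 30
python3 ft.py; python3 m3.py 2>/dev/null; python3 ft.py
```

```text
time: 23.02
position: [0.5299, -0.2854, 0.1489]
tool_rot: [0.179, 0.984, 0.0, -0.0]
ft_force: [-1.0, 1.0, 1.0]
grip_width: 0.026
grip_force: 30.0
t 23.7167 F [-1.15  0.57  0.8 ] along axis 1.19 +- 0.12 pos [ 0.5299 -0.2854  0.149 ]
23.7167 [-1.6  0.9  0.4]
tip by TCP in vee [14.4  0.6  2.2]
barrel 111 x,y at z=8: [15.5  0.1] lean deg [-1.8  0. ] res 0.4399084596192875
barrel end z [30.4 30.9 31.4 31.6 32.2 32.2]
4 1 114.0 | 6 5 104.0 | 8 1 104.0 | 10 4 89.5 | 12 3 82.0 | 14 7 84.0 | 16 4 97.5 | 18 8 102.5 | 20 5 112.0 | 22 6 106.5 | 24 4 112.0 | core ends [-40.6 -32.8 -31.3  39.9  40.1  40.7]
t 24.5167 F [-1.22  0.6   0.79] along axis 1.21 +- 0.11 pos [ 0.5299 -0.2854  0.1489]
```

The force along the axis rose 3.2 N from its free value, which puts the tip 6 mm in, half way. It is steady over 0.8 s, the core has not moved, and the tester is square within about 1–2°. I hand in.

```bash
python3 -c "
from rig import robot
print(robot.hand_in())"
```

```text
the job is handed in; nothing more can be done
None
```

The job is handed in: the core lies in both notches, and the tester is held square on the ring (within about 2°), its tip about 6 mm in at 3.2 N; the cameras put it within roughly 1.5 mm of the ring's centre.

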